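# Pack a kiln shelf for the glaze firing

### The job

Pack the kiln shelf: on the bare prop mark at the middle of its front edge (towards the robot) build the missing third post, the 60 mm buff prop on the mark and the 40 mm white prop squarely on top, as tall as the two back posts. Stand the blue tumbler midway between the back posts and the green bowl centred on the points of the brown three-armed stilt, and set the witness cone pack just to the robot's right of the front post, a finger's width or two clear of it, its long side along the front edge. Set the pots down rather than drop them, topple nothing, and leave the posts, stilt and lidded jar already on the shelf where they are.

Things in the scene. Friction and masses are not known exactly. Their poses are not given: they have to be found in the camera images.
- front_mark (a point): Bare prop mark on the kiln shelf: a brown ring 48 mm across; its centre, on the shelf's top face (35 mm above the table), 35 mm in from the middle of the front edge. Shelf: fixed off-white slab, 280 (x) by 300 (y) by 15 mm on battens, on the robot's left or right. The frame is the shelf's: x from the front edge (facing the robot) to the back, y along that edge to the robot's left, z up.
- post_left_mid (a point): Back post on the shelf, at the robot's left: a buff round kiln prop, 40 mm in diameter, 100 mm tall, loose, 0.2 kg. Point at its centre, half-way up; z is its axis. Stays where it is.
- post_right_mid (a point): Back post on the shelf, at the robot's right: like the left one. The midpoint between the two lies 205 mm along x from the front mark, y = 0 in its frame; the posts are 216 mm apart along y.
- stilt_top (a point): Dark brown three-armed stilt (Y shape, arms reach 25 mm from the centre) standing loose on the middle part of the shelf, 45 g, with three upright points 19 mm from its centre. Point at its centre, level with the tips of the points, 16 mm above the shelf. Stays where it is; the bowl goes on it.
- jar_mid (a point): Small terracotta lidded jar already loaded, near the shelf's front left corner: 55 mm in diameter, 64 mm tall with its knob. Point on its axis 30 mm above its foot. Stays where it is.
- prop60_mid (a point): Buff round kiln prop with a bore in its top, 40 mm in diameter, 60 mm tall, about 0.12 kg, on the plywood ware board (fixed, 18 mm thick, beside the shelf). Point at its centre, half-way up; z is its axis. The things on the board stand in two rows roughly along world y, 120 mm apart in x, neighbours 90 mm apart, so the fingers have room on the x sides of each.
- prop40_mid (a point): White round kiln prop with a bore in its top, 40 mm in diameter, 40 mm tall, about 0.08 kg, on the ware board. Point at its centre, half-way up; z is its axis. (A dark grey prop only 25 mm tall, also on the board, is a spare that is not needed.)
- tumbler_mid (a point): Blue glazed tumbler, open at the top, bare foot, 60 mm in diameter, 85 mm tall, about 0.16 kg, upright on the ware board. Point at its centre, half-way up; z is its axis.
- bowl_mid (a point): Green glazed small bowl with steep sides, open at the top, 65 mm in diameter at the rim, 56 mm at its flat foot, 36 mm tall, about 0.11 kg, upright on the ware board. Point at its centre, half-way up; z is its axis.
- cones_mid (a point): Witness cone pack on the ware board: a reddish clay bar 22 mm (x) by 64 mm (y, its long side) by 18 mm tall, with three slim pale cones rising from it to 47 mm above its underside, about 0.07 kg. Point on its middle, 20 mm above its underside; z is up. Grip the bar across its 22 mm width; the cones then stand between the fingers. Which end is left does not matter.
There are look-alikes about, which are no part of the job. Of the things that look like the part that bears prop40_mid, the largest one is meant. Of the things that look like the part that bears bowl_mid, the larger one is meant.

How it is judged:
At the end, for the whole second after the job is handed in: Upright, released, at rest: 60 mm prop within 12 mm of mark, 40 mm prop on it within 9; tumbler within 15 of midway; bowl on stilt within 9 of centre; cone pack 55 to 115 right of mark, 20 nearer to 25 farther from the edge, within 0.25 rad; posts, stilt, jar moved under 12 (horizontal distance between prop60_mid and front_mark below 0.012 m and z of prop60_mid in the frame of front_mark between 0.027 and 0.033 m and angle between each of prop60_mid, prop40_mid, tumbler_mid, bowl_mid's own z axis and vertical below 0.08 rad and horizontal distance between prop40_mid and prop60_mid below 0.009 m and z of prop40_mid in the frame of front_mark between 0.077 and 0.083 m and x of tumbler_mid in the frame of front_mark between 0.19 and 0.22 m and y of tumbler_mid in the frame of front_mark between -0.015 and 0.015 m and z of tumbler_mid in the frame of front_mark between 0.039 and 0.046 m and horizontal distance between bowl_mid and stilt_top below 0.009 m and z of bowl_mid in the frame of front_mark between 0.031 and 0.037 m and x of cones_mid in the frame of front_mark between -0.02 and 0.025 m and y of cones_mid in the frame of front_mark between -0.115 and -0.055 m and z of cones_mid in the frame of front_mark between 0.016 and 0.024 m and angle between cones_mid's own z axis and vertical below 0.1 rad and angle between the y axis of cones_mid and the y axis of front_mark, either way round below 0.25 rad and distance of each of post_left_mid, post_right_mid, stilt_top, jar_mid from where it was at the start of the episode below 0.012 m and linear speed of each of prop60, prop40, tumbler, bowl, cones below 0.02 m/s); the robot touches nothing.
It fails at once if a pot or prop is toppled (angle between any of tumbler_mid, bowl_mid, cones_mid, prop60_mid, prop40_mid, jar_mid, post_left_mid, post_right_mid's own z axis and vertical above 0.7 rad).
It fails at once if the tumbler is dropped (falls freely by more than about 25 mm) (linear speed of tumbler above 0.7 m/s and contact force between tumbler and the fingers below 0.05 N).
It fails at once if the bowl is dropped (falls freely by more than about 25 mm) (linear speed of bowl above 0.7 m/s and contact force between bowl and the fingers below 0.05 N).
It also fails if it takes over 120 s, if anything falls off the work surface, if the arm or the gripper's body presses on something with over 40 N, if the wrist force passes 120 N, or if a joint passes its speed limit or range.

### The arm

A 6-joint arm with a two-finger parallel gripper is mounted at the origin on the work surface. World frame = base frame: x ahead of the robot, y to its left, z up, the work surface at z = 0. Lengths are in m, angles in rad, forces in N, time in s.
With the tool pointing down it reaches from about 0.3 to 0.95 m from the base axis. Payload 3.1 kg.
Tool frame: the origin (TCP) lies at the very end of the fingers, on their centre line; the grasp point (between the pads) lies 19 mm behind it; z points along the fingers, y is the direction in which the jaws open and shut (so a half turn about z gives the same grasp; the last joint's range is limited). The gripper opens to 85 mm and grips with 20 to 120 N. Pads are 22 mm wide; open, the fingers measure 114 mm over their backs; the gripper's body (76 mm by 85 mm) begins 54 mm behind the grasp point. The pads swing forward as they close: fully open they stand 13 mm farther back than shut.
Start: joints at [-1.395, 0.308, 1.634, -0, 1.2, -0.07], TCP at [0.152, -0.606, 0.231] pointing down, gripper open.
Joint ranges: [-3.06, 3.06], [-0.79, 1.96], [0.05, 2.63], [-1.19, 4.34], [0.05, 2.64], [-2.94, 2.94]. Speed limits (rad/s): [2.79, 2.79, 3.14, 3.14, 3.14, 3.14].

### API

Orientations are given as a 3x3 rotation matrix whose columns are the frame's x, y, z axes.
In Python, from rig import robot gives the robot as it stands.
- The arm moves only by the tool send_rows, never from a script. Its argument "plan" is one flat list of numbers, 6 for each row, row after row: the shift along the world's x, y, z as a fraction of full scale, then the turn, a rotation vector about the world's x, y, z as a fraction of full scale. A call has 1 to 12 rows; each row shifts and turns the commanded pose from where the row before left it; what a row does not reach is not made up. Full scale, the value 1, is 6 cm for a shift and 4 degrees for a turn. A row lasts 1/8 s, in which the tool goes at most 62.5 mm and 10.7 degrees, less where a joint would pass 70% of its speed; a pose out of reach is approached as far as the arm can. A call with a number of a shift or a turn outside -1 to 1 is refused whole. A call with a gripper value outside its range is refused whole. "claw" is the finger opening in mm, from 0 to 85.4, set as the call begins (left out, the last holds). The fingers move at their own pace and stop on an object; "grip_force" is the grip in N (left out, the last holds). Time passes only in rows, so rows that do not move let the fingers close. It gives the time, the measured TCP pose, the force and the opening at its end, in the units of the state.
- robot.read_state(): the state, without advancing time (a new reading comes with each control period).
- robot.snapshot(name): name is "scene" or "top" or "wrist"; returns a dict with "img" (420x560x3 uint8, blue, green, red), "intrinsics" (3x3 intrinsics, pixels), "k1" (the pictures are not rectified: a ray, as slopes to the right and down, at radius r is drawn at 1 + k1 r^2 times it, then the intrinsics apply), "pose" (4x4, takes a point from camera to world coordinates). Camera axes: x right, y up, looking along -z (the intrinsics and any distortion apply to the point x, -y, -z); pixel columns grow to the right and rows downward; lengths in m; the calibration is good to about 2 mm. A picture is of the moment at which its call begins. There is no depth.
- robot.close_job(): hands the job in, once; it reports no verdict.
Trained networks look in a picture, given as the dict that the camera call returned (one of the last four; its "shot" number tells which), for a name from the list of things; names that differ only in an ending like _2 or _b are one class to them, and where a whole thing is asked for, a point or a joint stands for the part that bears it (a point fixed in the world has none). Each returns a list of dicts, best first, with "conf" (0 to 1); they miss things now and then, are a little off and sometimes report something else, mostly with a low value. They report only what shows in the picture. A call takes as long as a camera call. They do not tell look-alikes from the thing itself.
- robot.regions_of(picture, thing): "mask" (420x560 bool, what is visible of it) and "centre" ([column, row] in pixels, amid what is visible of it).
The state is a dict: "clock": time; "qpos": joint angles; "joint_vel": joint speeds; "effort": joint torques, N m; "tool_pos": TCP position; "ee_rot": TCP orientation; "force": force on the tool from outside, world axes, zero at the start; "moment": the same for the moment, N m; "width": finger opening in m.
Only numpy, scipy, OpenCV 4.12 (cv2) and the standard library are available. Lean on these libraries where they do the work, as an engineer would, in place of code of your own. Each camera call takes 0.05 s, during which the arm holds its last target.

## Working session

There is one attempt and no reset: what is moved stays moved. The work goes in short steps, Python scripts to look and compute and a tool call to move; the robot and the scene stay as the last step left them, time stands still between calls to the robot, and variables do not carry over. Pictures are saved under pics/ and viewed, and the job is handed in when it is done.

Besides the shell and the picture viewer there is one more tool, called after "Emit:" as a command line: name --argument value ..., lists and objects as JSON in quotes. send_rows: Moves the arm, as the interface text tells. Its arguments: {"type":"object","properties":{"plan":{"type":"array","items":{"type":"number","minimum":-1,"maximum":1}},"claw":{"type":"number"},"grip_force":{"type":"number"}},"required":["plan"]}

```bash
ls; mkdir -p pics
python3 - <<'E'
from rig import robot
import cv2
s=robot.read_state(); print(s['clock'],s['tool_pos'],s['ee_rot'],s['width'])
for n in ['scene','top','wrist']:
    p=robot.snapshot(n); cv2.imwrite(f'pics/{n}0.png',p['img']); print(n,p['intrinsics'].tolist(),p['k1'],p['pose'].round(3).tolist())
E
```

```text
pics
0.0 [ 0.1519172  -0.60538175  0.23001396] [[ 9.69942236e-01  2.43334943e-01 -4.04885228e-04]
 [ 2.43335217e-01 -9.69939452e-01  2.33062324e-03]
 [ 1.74407916e-04 -2.35909275e-03 -9.99997202e-01]] 0.08583730713760013
scene [[447.0671914092287, 0.0, 282.24722887546204], [0.0, 447.0671914092287, 207.1610862164018], [0.0, 0.0, 1.0]] 0.00906940368529311 [[0.796, -0.433, 0.423, 0.923], [0.605, 0.591, -0.533, -0.566], [-0.019, 0.681, 0.732, 0.808], [0.0, 0.0, 0.0, 1.0]]
top [[456.88703141798226, 0.0, 282.79864388223655], [0.0, 456.88703141798226, 212.52469597467643], [0.0, 0.0, 1.0]] 0.030293779166882126 [[-0.029, 0.997, -0.078, 0.404], [-1.0, -0.029, -0.001, -0.042], [-0.003, 0.078, 0.997, 1.24], [0.0, 0.0, 0.0, 1.0]]
wrist [[375.19054503557436, 0.0, 276.30783255173543], [0.0, 375.19054503557436, 216.701959516899], [0.0, 0.0, 1.0]] -0.0874178179808131 [[0.244, 0.936, 0.255, 0.216], [-0.97, 0.236, 0.062, -0.59], [-0.002, -0.262, 0.965, 0.374], [0.0, 0.0, 0.0, 1.0]]
```

View pics/scene0.png

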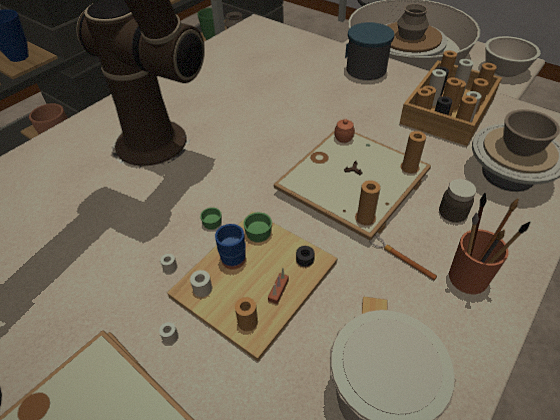

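View pics/top0.png

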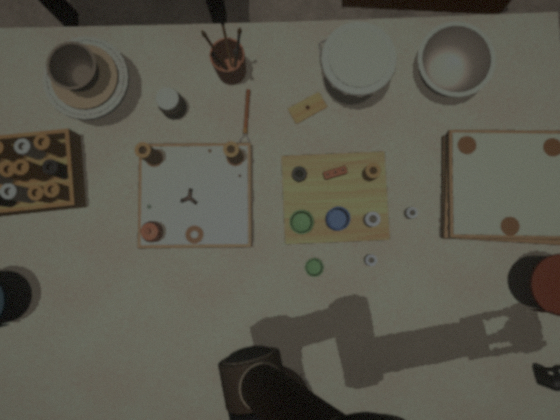

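View pics/wrist0.png

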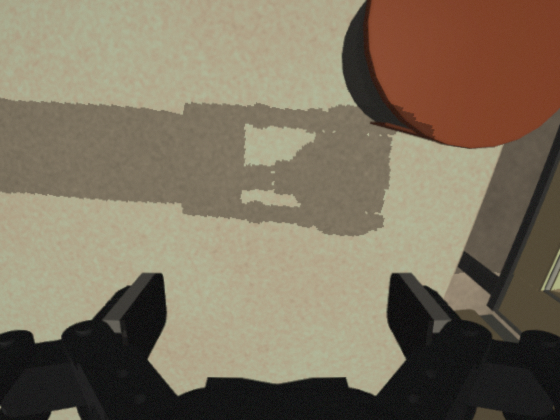

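```bash
cat > h.py <<'E'
import numpy as np, cv2
from rig import robot
def proj(p,X):
    X=np.atleast_2d(X); T=np.linalg.inv(p['pose']); c=X@T[:3,:3].T+T[:3,3]
    u=c[:,0]/-c[:,2]; v=-c[:,1]/-c[:,2]; f=1+p['k1']*(u*u+v*v)
    K=p['intrinsics']; return np.c_[K[0,0]*u*f+K[0,2],K[1,1]*v*f+K[1,2]]
def ray(p,px,z):
    K=p['intrinsics']; a=(np.atleast_2d(px)-[K[0,2],K[1,2]])/[K[0,0],K[1,1]]; u=a.copy()
    for _ in range(20): u=a/(1+p['k1']*(u**2).sum(1,keepdims=True))
    d=np.c_[u[:,0],-u[:,1],-np.ones(len(u))]@p['pose'][:3,:3].T; o=p['pose'][:3,3]
    return o+d*((z-o[2])/d[:,2])[:,None]
def rings(x,y,spec):  # spec list of (radius,z)
    t=np.linspace(0,2*np.pi,48,endpoint=False)
    return np.vstack([np.c_[x+r*np.cos(t),y+r*np.sin(t),np.full(48,z)] for r,z in spec])
def sil(p,X):
    m=np.zeros((420*4,560*4),np.uint8); q=((proj(p,X)+.5)*4-.5).astype(np.float32)
    cv2.fillConvexPoly(m,cv2.convexHull(q).round().astype(np.int32).reshape(-1,1,2),255)
    return cv2.resize(m,(560,420),interpolation=cv2.INTER_AREA)/255.
def fit(views,mk,x0):
    from scipy.optimize import minimize
    def c(v):
        L=0
        for p,m in views:
            s=sil(p,mk(*v)); L+=np.abs(s-m).sum()/m.sum()
        return L
    r=minimize(c,x0,method='Nelder-Mead',options=dict(initial_simplex=np.array([x0,np.add(x0,[.008,0]),np.add(x0,[0,.008])]),xatol=2e-4))
    return r.x,r.fun
E
cat > m.py <<'E'
from h import *
P={n:robot.snapshot(n) for n in ['scene','top']}
import pickle
D={}
for t in ['post_left_mid','stilt_top','jar_mid','prop60_mid','prop40_mid','tumbler_mid','bowl_mid','cones_mid','front_mark']:
    for n in P:
        r=robot.regions_of(P[n],t)
        D[t,n]=r
        for e in r: print(t,n,np.round(e['centre'],1),round(e['conf'],2),e['mask'].sum())
pickle.dump((P,D),open('d.pkl','wb'))
E
python3 m.py
```

```text
post_left_mid scene [410.7 151.8] 0.9 705
post_left_mid top [146.5 153.2] 0.64 410
stilt_top scene [350.7 178.6] 0.6 8129
stilt_top scene [354.8 170.9] 0.53 109
stilt_top top [189.  198.3] 0.45 25
jar_mid scene [344.  131.5] 0.86 339
jar_mid top [151.3 231.6] 0.66 415
prop60_mid scene [247.6 314.3] 0.6 606
prop60_mid top [332.1 168.3] 0.59 196
prop60_mid top [368.7 174.5] 0.53 236
prop60_mid top [371.  218.4] 0.36 212
prop40_mid scene [198.4 283.3] 0.78 475
prop40_mid scene [168.9 264.6] 0.71 250
prop40_mid scene [169.8 331.8] 0.53 321
prop40_mid top [371.6 257.9] 0.51 138
prop40_mid top [369.2 217.8] 0.49 215
prop40_mid top [231.7 155.9] 0.3 323
tumbler_mid scene [230.7 243.6] 0.56 1156
tumbler_mid top [337.3 217.3] 0.64 484
tumbler_mid top [149.1 232.1] 0.57 374
bowl_mid scene [208.9 216.6] 0.84 394
bowl_mid scene [261.5 229. ] 0.65 702
bowl_mid top [311.9 268.4] 0.72 245
bowl_mid top [303.3 224.2] 0.69 437
cones_mid scene [277.8 288.3] 0.91 378
cones_mid top [334.2 172.4] 0.76 214
front_mark scene [350.9 178. ] 0.78 8189
front_mark top [196.8 197.1] 0.58 10738
```

Run:
```python
from h import *
import pickle
P,D=pickle.load(open('d.pkl','rb'))
a=P['top']['img'][135:255,130:260]; b=P['top']['img'][145:250,275:395]
cv2.imwrite('pics/za.png',cv2.convertScaleAbs(cv2.resize(a,None,fx=6,fy=5,interpolation=3)[:, :],alpha=1.6))
cv2.imwrite('pics/zb.png',cv2.convertScaleAbs(cv2.resize(b,None,fx=5,fy=5,interpolation=3),alpha=1.6))
c=P['scene']['img'][115:240,270:435]; cv2.imwrite('pics/zc.png',cv2.convertScaleAbs(cv2.resize(c,None,fx=4.5,fy=4.5,interpolation=3),alpha=1.4))
# fits
pb=0.018; ps=0.035
spec={'prop60_mid':(pb,[(.02,0),(.02,.06)]),'prop40_mid':(pb,[(.02,0),(.02,.04)]),'tumbler_mid':(pb,[(.03,0),(.03,.085)]),'bowl_mid':(pb,[(.028,0),(.0325,.036)])}
pick={'prop60_mid':([0],[1]),'prop40_mid':([0],[1]),'tumbler_mid':([0],[0]),'bowl_mid':([1],[1])}
for t,(z,s) in spec.items():
    S=D[t,'scene'][pick[t][0][0]];T=D[t,'top'][pick[t][1][0]]
    s=[(r,z+h) for r,h in s]
    x0=ray(P['top'],T['centre'],z+s[-1][1]*.5)[0,:2]
    mk=lambda x,y:rings(x,y,s)
    for nm,v in (('s',[(P['scene'],S['mask'])]),('t',[(P['top'],T['mask'])]),('b',[(P['scene'],S['mask']),(P['top'],T['mask'])])):
        r,f=fit(v,mk,x0); print(t,nm,r.round(4),round(f,3))
```

```text
prop60_mid s [ 0.5969 -0.2743] 0.096
prop60_mid t [ 0.5969 -0.2725] 0.16
prop60_mid b [ 0.5966 -0.2732] 0.264
prop40_mid s [ 0.473  -0.2721] 0.053
prop40_mid t [ 0.4745 -0.2712] 0.099
prop40_mid b [ 0.4739 -0.2719] 0.181
tumbler_mid s [ 0.4731 -0.1766] 0.07
tumbler_mid t [ 0.4766 -0.1782] 0.11
tumbler_mid b [ 0.4753 -0.1779] 0.21
bowl_mid s [ 0.4712 -0.0875] 0.043
bowl_mid t [ 0.4734 -0.0864] 0.137
bowl_mid b [ 0.4712 -0.0875] 0.186
```

View pics/za.png

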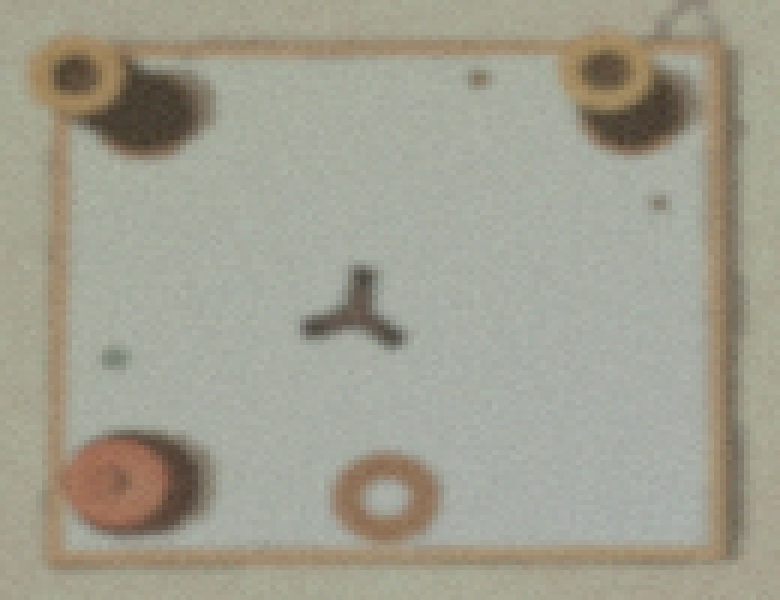

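View pics/zb.png

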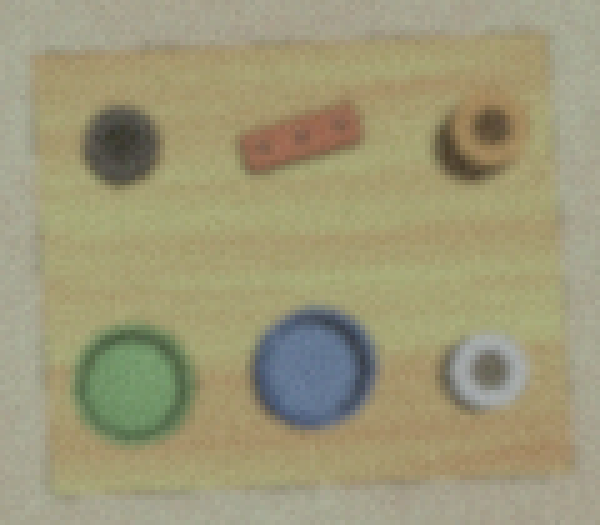

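View pics/zc.png

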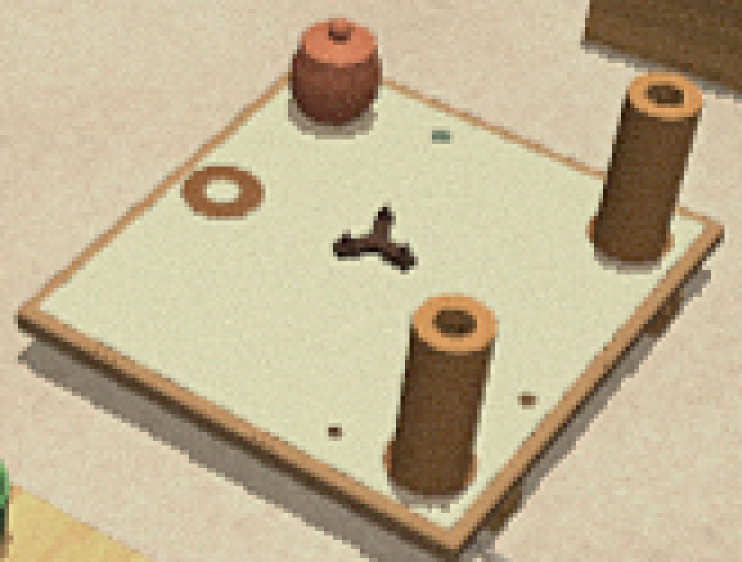

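```bash
cat > shelf.py <<'E'
from h import *
import pickle
P,D=pickle.load(open('d.pkl','rb'))
def zt(u,v): return [130+(u+.5)/6-.5,135+(v+.5)/5-.5]
def zs(u,v): return [270+(u+.5)/4.5-.5,115+(v+.5)/4.5-.5]
def zb(u,v): return [275+(u+.5)/5-.5,145+(v+.5)/5-.5]
T,S=P['top'],P['scene']
for nm,t,s,z in [('mark',(386,497),(223,192),.035),('stilt',(356,312),(375,240),.045),('postL',(78,74),(663,96),.135),('postR',(606,71),(455,322),.135),('cFL',(50,568),None,.035),('cFR',(725,560),(20,316),.035),('cBR',(722,42),(455,548),.035),('cBL',(50,45),(722,228),.035),('jarknob',(118,480),(340,26),.099)]:
    print(nm,'top',ray(T,zt(*t),z)[0].round(4), 'scene',ray(S,zs(*s),z)[0].round(4) if s else '')
for nm,c,z in [('cones',(301,138),.036),('coneL',(243,150),.036),('coneR',(360,127),.036),('p60',(491,126),.078),('p40',(487,371),.058),('tumb',(314,368),.103),('bowl',(134,383),.054),('BTL',(32,55),.018),('BTR',(548,35),.018)]:
    print(nm,ray(T,zb(*c),z)[0].round(4))
E
python3 shelf.py
```

```text
mark top [0.4488 0.1946 0.035 ] scene [0.4462 0.1961 0.035 ]
stilt top [0.546  0.2045 0.045 ] scene [0.5443 0.2023 0.045 ]
postL top [0.6556 0.2973 0.135 ] scene [0.6531 0.2986 0.135 ]
postR top [0.6512 0.0824 0.135 ] scene [0.6496 0.0842 0.135 ]
cFL top [0.4159 0.3416 0.035 ] scene 
cFR top [0.4113 0.0467 0.035 ] scene [0.4142 0.0445 0.035 ]
cBR top [0.6878 0.0416 0.035 ] scene [0.6879 0.0419 0.035 ]
cBL top [0.6944 0.3403 0.035 ] scene [0.693  0.3365 0.035 ]
jarknob top [0.4581 0.293  0.099 ] scene [0.4582 0.2954 0.099 ]
cones [ 0.6021 -0.1823  0.036 ]
coneL [ 0.5966 -0.1513  0.036 ]
coneR [ 0.6071 -0.2139  0.036 ]
p60 [ 0.5985 -0.2749  0.078 ]
p40 [ 0.4739 -0.2713  0.058 ]
tumb [ 0.4752 -0.1767  0.103 ]
bowl [ 0.4732 -0.0887  0.054 ]
BTL [ 0.6547 -0.0406  0.018 ]
BTR [ 0.6573 -0.3198  0.018 ]
```

Emit:
send_rows --plan '[0.28, 0.38, 0.1, 0, 0, 1, 0.28, 0.38, 0.1, 0, 0, 1, 0.28, 0.38, 0, 0, 0, 1, 0.28, 0.38, 0, 0, 0, 1, 0.28, 0.38, 0, 0, 0, 1, 0.28, 0.38, 0, 0, 0, 1, 0.28, 0.38, 0, 0, 0, 1, 0.28, 0.38, 0, 0, 0, 1, 0.28, 0.38, 0, 0, 0, 1, 0.28, 0.38, 0, 0, 0, 1, 0.28, 0.38, 0, 0, 0, 1, 0.28, 0.38, 0, 0, 0, 1]' --claw 85 --grip_force 30

```text
clock: 2.65
tool_pos: [0.3542, -0.3319, 0.2435]
ee_rot: [[0.466, 0.885, 0.0], [0.885, -0.466, -0.0], [-0.0, 0.0, -1.0]]
force: [0.5, 0.3, 0.2]
width: 0.0849
```

Emit:
send_rows --plan '[0.286, 0.367, 0, 0, 0, 1, 0.286, 0.367, 0, 0, 0, 1, 0.286, 0.367, 0, 0, 0, 1, 0.286, 0.367, 0, 0, 0, 1, 0.286, 0.367, 0, 0, 0, 1, 0.286, 0.367, 0, 0, 0, 1, 0.286, 0.367, 0, 0, 0, 0.93, 0, 0, 0, 0, 0, 0, 0, 0, 0, 0, 0, 0]'

```text
clock: 3.78
tool_pos: [0.4735, -0.1788, 0.2433]
ee_rot: [[0.004, 1.0, -0.0], [1.0, -0.004, -0.0], [-0.0, -0.0, -1.0]]
force: [0.5, -0.1, -0.3]
width: 0.0851
```

Run:
```python
from h import *
p=robot.snapshot('wrist'); im=p['img'].copy()
t=np.array([.4745,-.1768])
for X,c in [(rings(.4745,-.1768,[(.03,.103)]),(0,0,255)),(rings(.4745,-.1768,[(.03,.018)]),(0,255,255)),(rings(.4722,-.088,[(.0325,.054)]),(0,0,255)),(rings(.4737,-.2717,[(.02,.058)]),(0,0,255)),(rings(.5975,-.2743,[(.02,.078)]),(0,0,255))]:
    cv2.polylines(im,[proj(p,X).round().astype(np.int32)],True,c)
import math
cy=np.array([-math.sin(.166),math.cos(.166)]);cx=np.array([cy[1],-cy[0]]);c0=np.array([.601,-.181])
b=np.array([[*(c0+a*cx*.011+d*cy*.032),.036] for a,d in [(1,1),(1,-1),(-1,-1),(-1,1)]])
cv2.polylines(im,[proj(p,b).round().astype(np.int32)],True,(0,0,255))
cv2.imwrite('pics/w1.png',im)
```

```text
(no output)
```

View pics/w1.png

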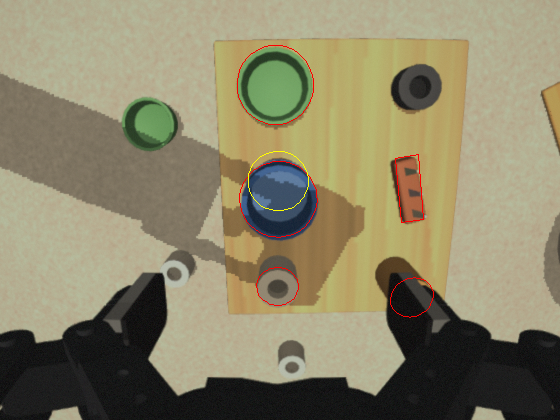

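Emit:
send_rows --plan '[0.017, 0.033, -0.45, 0, 0, 0, 0, 0, -0.5, 0, 0, 0, 0, 0, -0.5, 0, 0, 0, 0, 0, -0.5, 0, 0, 0, 0, 0, -0.5, 0, 0, 0, 0, 0, -0.5, 0, 0, 0, 0, 0, -0.33, 0, 0, 0, 0, 0, 0, 0, 0, 0]'

```text
clock: 4.82
tool_pos: [0.4727, -0.1766, 0.0449]
ee_rot: [[0.005, 1.0, -0.004], [1.0, -0.005, 0.002], [0.002, -0.004, -1.0]]
force: [-0.5, -0.5, -0.1]
width: 0.0853
```

Emit:
send_rows --plan '[0, 0, 0, 0, 0, 0, 0, 0, 0, 0, 0, 0, 0, 0, 0, 0, 0, 0, 0, 0, 0, 0, 0, 0, 0, 0, 0, 0, 0, 0, 0, 0, 0, 0, 0, 0]' --claw 45 --grip_force 30

```text
clock: 5.58
tool_pos: [0.4757, -0.1773, 0.0479]
ee_rot: [[0.003, 1.0, 0.002], [1.0, -0.003, -0.002], [-0.002, 0.002, -1.0]]
force: [-1.7, -1.3, 6.1]
width: 0.059
```

Emit:
send_rows --plan '[0, 0, 0.3, 0, 0, 0, 0, 0, 0.6, 0, 0, 0, 0, 0, 0.7, 0, 0, 0, 0, 0, 0.7, 0, 0, 0, 0.1, 0.2, 0.53, 0, 0, 0, 0.2, 0.4, 0, 0, 0, 0, 0.3, 0.6, 0, 0, 0, 0, 0.3, 0.6, 0, 0, 0, 0, 0.3, 0.6, 0, 0, 0, 0, 0.3, 0.6, 0, 0, 0, 0]'

```text
clock: 6.82
tool_pos: [0.5649, 0.005, 0.2169]
ee_rot: [[0.003, 1.0, 0.0], [1.0, -0.003, 0.0], [0.0, 0.0, -1.0]]
force: [1.3, 0.4, -2.1]
width: 0.059
```

Emit:
send_rows --plan '[0.3, 0.6, 0, 0, 0, 0, 0.3, 0.6, 0, 0, 0, 0, 0.3, 0.6, 0, 0, 0, 0, 0.3, 0.6, 0, 0, 0, 0, 0.3, 0.6, 0, 0, 0, 0, 0.2, 0.5, 0, 0, 0, 0, 0.05, 0.23, 0, 0, 0, 0, 0, 0, 0, 0, 0, 0, 0, 0, 0, 0, 0, 0]'

```text
clock: 7.95
tool_pos: [0.6692, 0.2261, 0.2162]
ee_rot: [[0.004, 1.0, -0.001], [1.0, -0.004, -0.001], [-0.001, -0.001, -1.0]]
force: [0.1, 0.2, -2.1]
width: 0.0592
```

Emit:
send_rows --plan '[-0.14, -0.3, 0, 0, 0, 0, -0.138, -0.293, 0, 0, 0, 0, 0, 0, 0, 0, 0, 0, 0, 0, 0, 0, 0, 0]'

```text
clock: 8.45
tool_pos: [0.6533, 0.1911, 0.2167]
ee_rot: [[0.005, 1.0, 0.001], [1.0, -0.005, 0.001], [0.001, 0.001, -1.0]]
force: [0.2, 0.8, -0.8]
width: 0.0594
```

```bash
cat > look.py <<'E'
import sys
from h import *
n=sys.argv[1]; tag=sys.argv[2]
p=robot.snapshot(n); im=p['img'].copy()
for a in sys.argv[3:]:   # x,y,r,z
    x,y,r,z=map(float,a.split(','))
    cv2.polylines(im,[proj(p,rings(x,y,[(r,z)])).round().astype(np.int32)],True,(0,0,255))
if n=='top': im=cv2.convertScaleAbs(cv2.resize(im[125:285,120:400],None,fx=2.8,fy=2.8,interpolation=3),alpha=1.6)
if n=='scene': im=cv2.convertScaleAbs(cv2.resize(im[60:260,220:480],None,fx=3,fy=3,interpolation=3),alpha=1.3)
cv2.imwrite(f'pics/{tag}.png',im); s=robot.read_state(); print(s['clock'],s['tool_pos'].round(4),s['width'],s['force'].round(1))
E
python3 look.py wrist w2 .4475,.1953,.024,.035 .5452,.2034,.025,.04 .6544,.298,.02,.135 .6504,.0833,.02,.135
```

```text
8.5 [0.6534 0.1916 0.2166] 0.0594515622877649 [-0.1  0.2 -1.5]
```

View pics/w2.png

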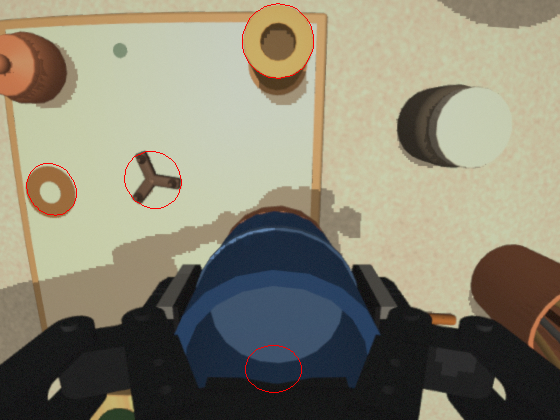

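Emit:
send_rows --plan '[0, 0, -0.3, 0, 0, 0, 0, 0, -0.5, 0, 0, 0, 0, 0, -0.5, 0, 0, 0, 0, 0, -0.5, 0, 0, 0, 0, 0, -0.4, 0, 0, 0, -0.01, 0, -0.15, 0, 0, 0, 0, 0, 0, 0, 0, 0]'

```text
clock: 9.38
tool_pos: [0.6516, 0.1918, 0.0738]
ee_rot: [[0.003, 1.0, -0.002], [1.0, -0.003, -0.0], [-0.0, -0.002, -1.0]]
force: [-0.2, 0.2, -1.4]
width: 0.0593
```

Emit:
send_rows --plan '[0, 0, -0.05, 0, 0, 0, 0, 0, -0.05, 0, 0, 0, 0, 0, 0, 0, 0, 0]'

```text
clock: 9.75
tool_pos: [0.6527, 0.1917, 0.0697]
ee_rot: [[0.004, 1.0, 0.001], [1.0, -0.004, 0.0], [0.0, 0.001, -1.0]]
force: [-0.1, 0.3, -1.7]
width: 0.0593
```

Emit:
send_rows --plan '[0, 0, -0.05, 0, 0, 0, 0, 0, 0, 0, 0, 0]'

```text
clock: 10.0
tool_pos: [0.6523, 0.1917, 0.0661]
ee_rot: [[0.003, 1.0, -0.0], [1.0, -0.003, -0.0], [-0.0, -0.0, -1.0]]
force: [0.5, -0.2, -1.2]
width: 0.0594
```

Emit:
send_rows --plan '[0, 0, -0.04, 0, 0, 0, 0, 0, 0, 0, 0, 0]'

```text
clock: 10.25
tool_pos: [0.6528, 0.1918, 0.065]
ee_rot: [[0.003, 1.0, 0.0], [1.0, -0.003, 0.0], [0.0, 0.0, -1.0]]
force: [-1.8, -0.8, 4.0]
width: 0.0592
```

Emit:
send_rows --plan '[0, 0, 0, 0, 0, 0, 0, 0, 0, 0, 0, 0, 0, 0, 0, 0, 0, 0, 0, 0, 0, 0, 0, 0, 0, 0, 0, 0, 0, 0]' --claw 85

```text
clock: 10.88
tool_pos: [0.6524, 0.1917, 0.0637]
ee_rot: [[0.003, 1.0, -0.0], [1.0, -0.003, -0.0], [-0.0, -0.0, -1.0]]
force: [-0.3, -0.2, -0.1]
width: 0.0849
```

Emit:
send_rows --plan '[0, 0, 0.15, 0, 0, 0, 0, 0, 0.3, 0, 0, 0, 0, 0, 0.5, 0, 0, 0, 0, 0, 0.6, 0, 0, 0, 0, 0, 0.6, 0, 0, 0, 0, 0, 0.35, 0, 0, 0]'

```text
clock: 11.62
tool_pos: [0.6541, 0.1921, 0.2183]
ee_rot: [[0.003, 1.0, 0.006], [1.0, -0.003, 0.001], [0.001, 0.006, -1.0]]
force: [0.1, 0.5, 0.2]
width: 0.0851
```

```bash
python3 look.py wrist w3 .6525,.1910,.03,.12 .6544,.298,.02,.135 .5452,.2034,.025,.04
```

```text
11.675 [0.6553 0.1924 0.2207] 0.08451670366569801 [ 1.  -0.1  2.1]
```

View pics/w3.png

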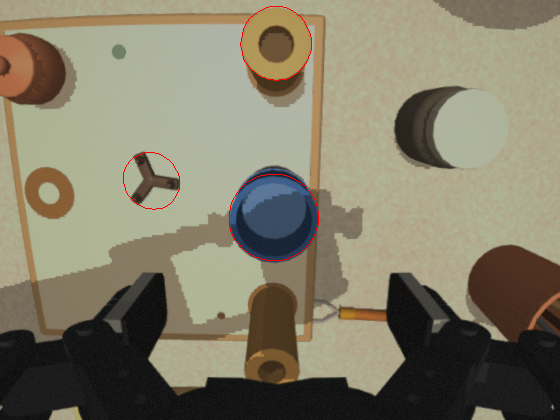

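Emit:
send_rows --plan '[-0.24, -0.4, 0, 0, 0, 0, -0.34, -0.52, 0, 0, 0, 0, -0.34, -0.52, 0, 0, 0, 0, -0.34, -0.52, 0, 0, 0, 0, -0.34, -0.52, 0, 0, 0, 0, -0.34, -0.52, 0, 0, 0, 0, -0.34, -0.52, 0, 0, 0, 0, -0.34, -0.52, 0, 0, 0, 0, -0.34, -0.52, 0, 0, 0, 0, -0.1, -0.11, 0, 0, 0, 0, 0, 0, 0, 0, 0, 0, 0, 0, 0, 0, 0, 0]'

```text
clock: 13.18
tool_pos: [0.4695, -0.0877, 0.2139]
ee_rot: [[0.003, 1.0, 0.0], [1.0, -0.003, 0.0], [0.0, 0.0, -1.0]]
force: [0.1, -0.3, -0.6]
width: 0.085
```

Emit:
send_rows --plan '[0.05, 0, -0.35, 0, 0, 0, 0, 0, -0.6, 0, 0, 0, 0, 0, -0.6, 0, 0, 0, 0, 0, -0.6, 0, 0, 0, 0, 0, -0.5, 0, 0, 0, 0, 0, -0.33, 0, 0, 0, 0, 0, -0.2, 0, 0, 0, 0, 0, 0, 0, 0, 0]'

```text
clock: 14.18
tool_pos: [0.4717, -0.0878, 0.0224]
ee_rot: [[0.003, 1.0, -0.002], [1.0, -0.003, 0.001], [0.001, -0.002, -1.0]]
force: [-0.6, -0.3, 0.3]
width: 0.0851
```

```bash
python3 look.py wrist w4 .4722,-.088,.0325,.054;python3 look.py scene s4
```

```text
14.225 [ 0.4723 -0.0881  0.0231] 0.08531347155152008 [-0.   0.6  1. ]
14.275 [ 0.4728 -0.0884  0.0236] 0.08491899563916448 [-1.1  0.1  0.1]
```

View pics/w4.png

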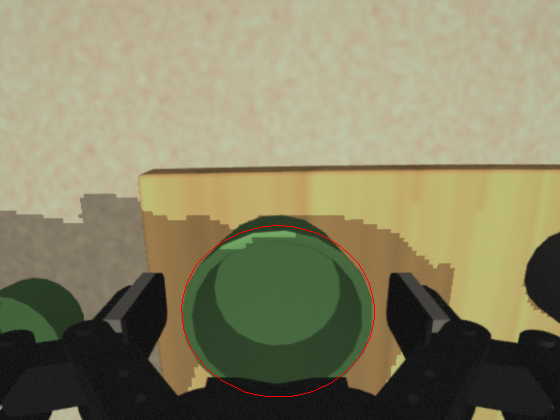

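View pics/s4.png

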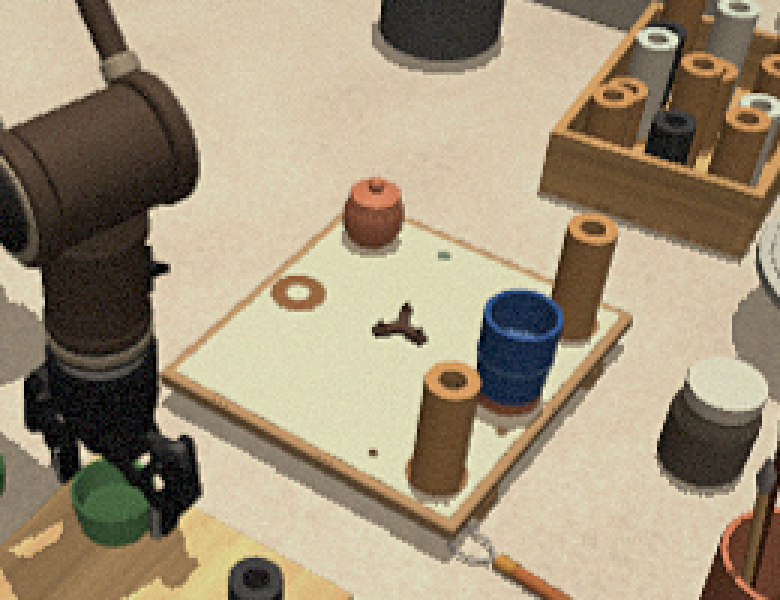

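Emit:
send_rows --plan '[0, 0, 0, 0, 0, 0, 0, 0, 0, 0, 0, 0, 0, 0, 0, 0, 0, 0, 0, 0, 0, 0, 0, 0, 0, 0, 0, 0, 0, 0, 0, 0, 0, 0, 0, 0]' --claw 45 --grip_force 30

```text
clock: 15.02
tool_pos: [0.473, -0.0888, 0.0243]
ee_rot: [[0.004, 1.0, 0.002], [1.0, -0.004, -0.0], [-0.0, 0.002, -1.0]]
force: [-0.9, 0.3, 5.8]
width: 0.0634
```

Emit:
send_rows --plan '[0, 0, 0.2, 0, 0, 0, 0, 0, 0.4, 0, 0, 0, 0, 0, 0.6, 0, 0, 0, 0, 0, 0.6, 0, 0, 0, 0, 0, 0.6, 0, 0, 0, 0, 0, 0.4, 0, 0, 0, 0, 0, 0, 0, 0, 0]'

```text
clock: 15.9
tool_pos: [0.4736, -0.089, 0.1936]
ee_rot: [[0.004, 1.0, 0.006], [1.0, -0.004, -0.002], [-0.002, 0.006, -1.0]]
force: [0.7, -0.1, -0.7]
width: 0.0632
```

```bash
python3 look.py wrist w5 ;python3 look.py scene s5
```

```text
15.95 [ 0.4722 -0.0886  0.1918] 0.0634992167045851 [-0.1  0.  -1.5]
16.0 [ 0.4712 -0.0883  0.1906] 0.06356466906932594 [-0.6 -0.7 -0.8]
```

View pics/w5.png

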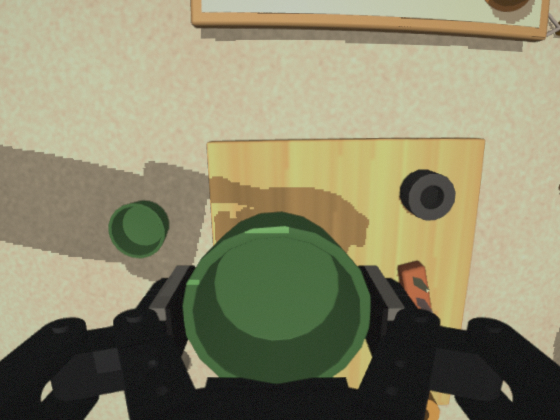

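View pics/s5.png

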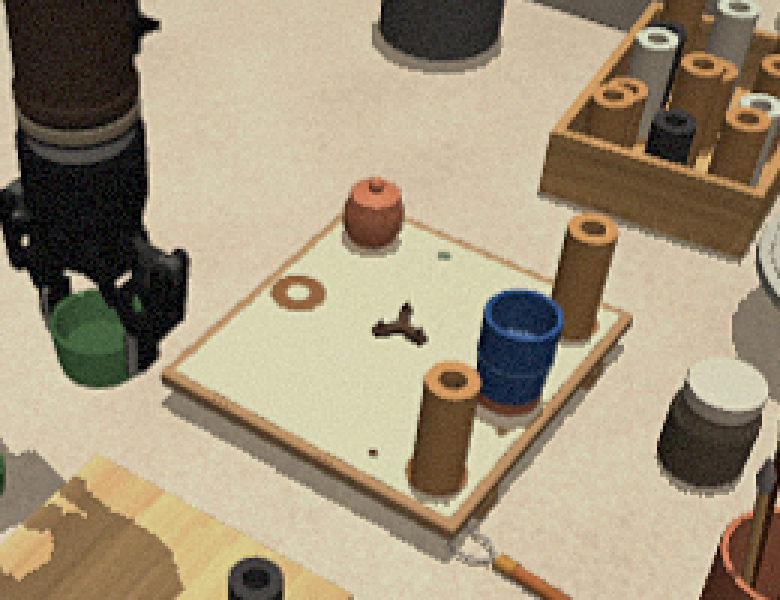

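```bash
python3 look.py wrist w6 .4715,-.0885,.0325,.2205 .4715,-.0885,.028,.1845
```

```text
16.05 [ 0.4707 -0.0882  0.1898] 0.06367413704920498 [-0.1 -0.8 -0.8]
```

View pics/w6.png

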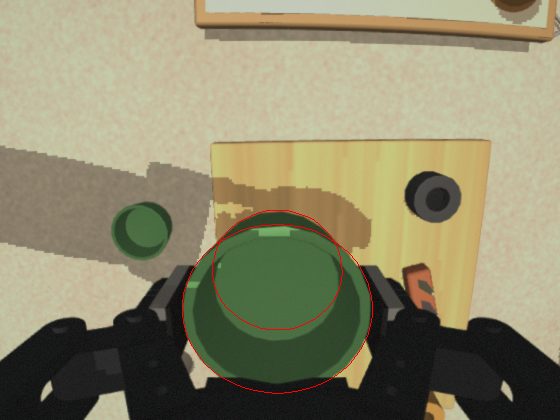

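Emit:
send_rows --plan '[0.08, 0.3, 0, 0, 0, 0, 0.155, 0.6, 0, 0, 0, 0, 0.155, 0.6, 0, 0, 0, 0, 0.155, 0.6, 0, 0, 0, 0, 0.155, 0.6, 0, 0, 0, 0, 0.155, 0.6, 0, 0, 0, 0, 0.155, 0.6, 0, 0, 0, 0, 0.155, 0.6, 0, 0, 0, 0, 0.075, 0.37, 0, 0, 0, 0, 0, 0, 0, 0, 0, 0, 0, 0, 0, 0, 0, 0, 0, 0, 0, 0, 0, 0]'

```text
clock: 17.55
tool_pos: [0.546, 0.2025, 0.1908]
ee_rot: [[0.005, 1.0, -0.001], [1.0, -0.005, -0.001], [-0.001, -0.001, -1.0]]
force: [-0.3, 0.1, -1.2]
width: 0.0637
```

```bash
python3 look.py wrist w7 .4475,.1953,.024,.035 .5452,.2034,.025,.04 .6544,.298,.02,.135;python3 look.py top t7 .4475,.1953,.024,.035 .5452,.2034,.025,.045 .6544,.298,.02,.135 .6504,.0833,.02,.135 .6525,.191,.03,.12
```

```text
17.6 [0.5461 0.2026 0.191 ] 0.06344358251540265 [ 0.2  0.7 -1.6]
17.65 [0.5462 0.2028 0.1911] 0.0634108861383097 [-0.8  0.7 -1.9]
```

View pics/w7.png

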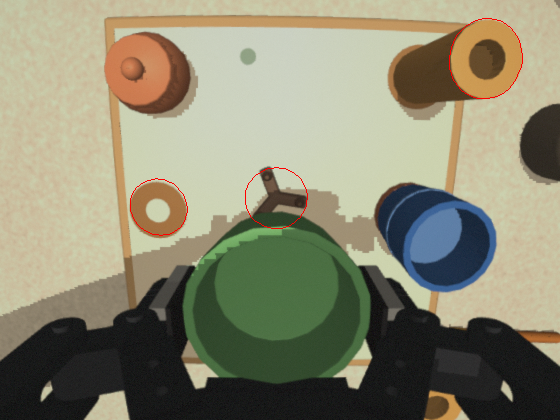

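View pics/t7.png

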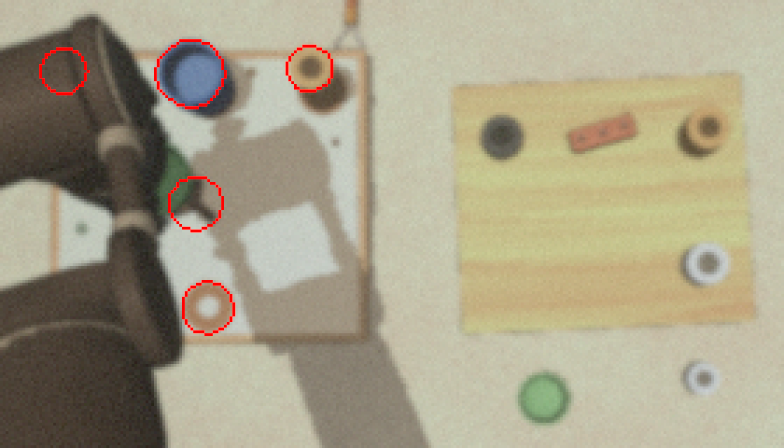

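Emit:
send_rows --plan '[-0.025, 0.017, -0.3, 0, 0, 0, 0, 0, -0.5, 0, 0, 0, 0, 0, -0.5, 0, 0, 0, 0, 0, -0.45, 0, 0, 0, 0, 0, -0.25, 0, 0, 0, 0, 0, -0.1, 0, 0, 0, 0, 0, 0, 0, 0, 0, 0, 0, 0, 0, 0, 0]'

```text
clock: 18.65
tool_pos: [0.5459, 0.205, 0.0662]
ee_rot: [[0.004, 1.0, 0.002], [1.0, -0.004, 0.001], [0.001, 0.002, -1.0]]
force: [-0.3, -0.2, 0.0]
width: 0.0632
```

Emit:
send_rows --plan '[0, 0, -0.04, 0, 0, 0, 0, 0, 0, 0, 0, 0]'

```text
clock: 18.9
tool_pos: [0.545, 0.2048, 0.063]
ee_rot: [[0.003, 1.0, 0.001], [1.0, -0.003, 0.0], [0.0, 0.001, -1.0]]
force: [0.9, 0.7, -0.9]
width: 0.0633
```

Emit:
send_rows --plan '[0, -0.01, -0.04, 0, 0, 0, 0, 0, 0, 0, 0, 0, 0, 0, 0, 0, 0, 0]'

```text
clock: 19.27
tool_pos: [0.5447, 0.2041, 0.0602]
ee_rot: [[0.003, 1.0, -0.0], [1.0, -0.003, -0.0], [-0.0, -0.0, -1.0]]
force: [-0.2, -0.3, -0.9]
width: 0.0635
```

Emit:
send_rows --plan '[0, 0, -0.03, 0, 0, 0, 0, 0, 0, 0, 0, 0, 0, 0, 0, 0, 0, 0]'

```text
clock: 19.65
tool_pos: [0.5448, 0.2041, 0.0584]
ee_rot: [[0.003, 1.0, -0.0], [1.0, -0.003, -0.0], [-0.0, -0.0, -1.0]]
force: [0.9, -1.1, -1.5]
width: 0.0635
```

Emit:
send_rows --plan '[0, 0, -0.025, 0, 0, 0, 0, 0, 0, 0, 0, 0, 0, 0, 0, 0, 0, 0]'

```text
clock: 20.02
tool_pos: [0.545, 0.2042, 0.0572]
ee_rot: [[0.003, 1.0, 0.0], [1.0, -0.003, 0.0], [0.0, 0.0, -1.0]]
force: [-0.1, 0.2, -0.2]
width: 0.0634
```

```bash
python3 look.py scene s8
```

```text
20.075 [0.545  0.2042 0.0572] 0.06340632915245746 [-0.2 -0.3  0.8]
```

View pics/s8.png

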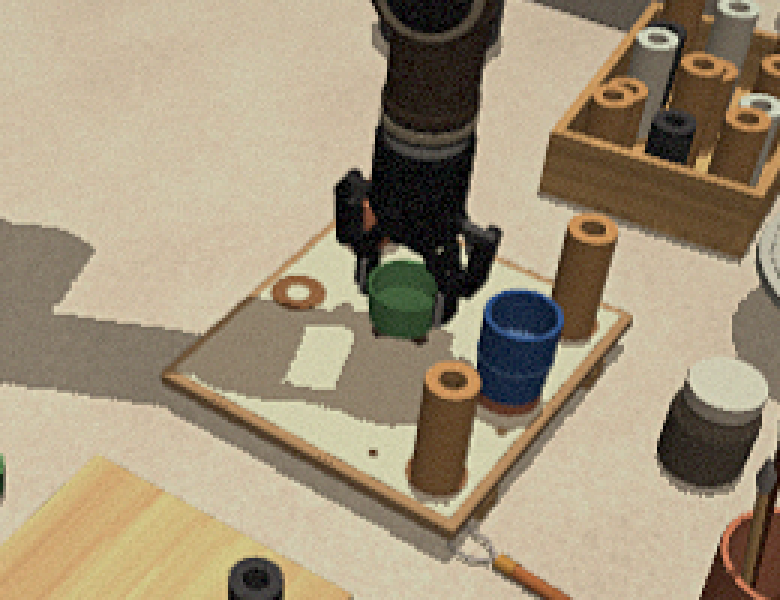

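Emit:
send_rows --plan '[0, 0, -0.018, 0, 0, 0, 0, 0, 0, 0, 0, 0, 0, 0, 0, 0, 0, 0]'

```text
clock: 20.45
tool_pos: [0.5451, 0.2043, 0.0569]
ee_rot: [[0.003, 1.0, 0.0], [1.0, -0.003, 0.0], [0.0, 0.0, -1.0]]
force: [-1.7, -1.2, 5.6]
width: 0.0631
```

Emit:
send_rows --plan '[0, 0, 0, 0, 0, 0, 0, 0, 0, 0, 0, 0, 0, 0, 0, 0, 0, 0, 0, 0, 0, 0, 0, 0, 0, 0, 0, 0, 0, 0]' --claw 85

```text
clock: 21.08
tool_pos: [0.5448, 0.2041, 0.0558]
ee_rot: [[0.003, 1.0, -0.0], [1.0, -0.003, -0.0], [-0.0, -0.0, -1.0]]
force: [0.0, -0.4, -0.1]
width: 0.0848
```

Emit:
send_rows --plan '[0, 0, 0.15, 0, 0, 0, 0, 0, 0.3, 0, 0, 0, 0, 0, 0.5, 0, 0, 0, 0, 0, 0.6, 0, 0, 0, 0, 0, 0.6, 0, 0, 0, 0, 0, 0.4, 0, 0, 0, 0, 0, 0, 0, 0, 0, 0, 0, 0, 0, 0, 0]'

```text
clock: 22.08
tool_pos: [0.5443, 0.204, 0.2086]
ee_rot: [[0.003, 1.0, -0.001], [1.0, -0.003, -0.0], [-0.0, -0.001, -1.0]]
force: [0.2, -0.3, 0.5]
width: 0.0848
```

```bash
python3 look.py wrist w9 .5452,.2034,.0325,.087 ;python3 look.py scene s9
```

```text
22.125 [0.5438 0.2038 0.2078] 0.08513374624621155 [ 0.5 -0.5  0.3]
22.175 [0.5437 0.2038 0.2074] 0.0846110885609329 [ 0.3 -0.1 -0.8]
```

View pics/w9.png

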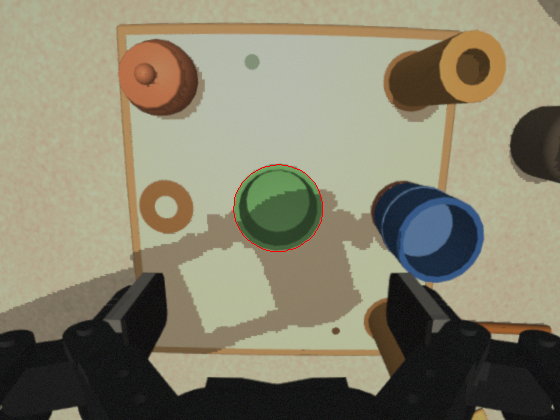

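View pics/s9.png

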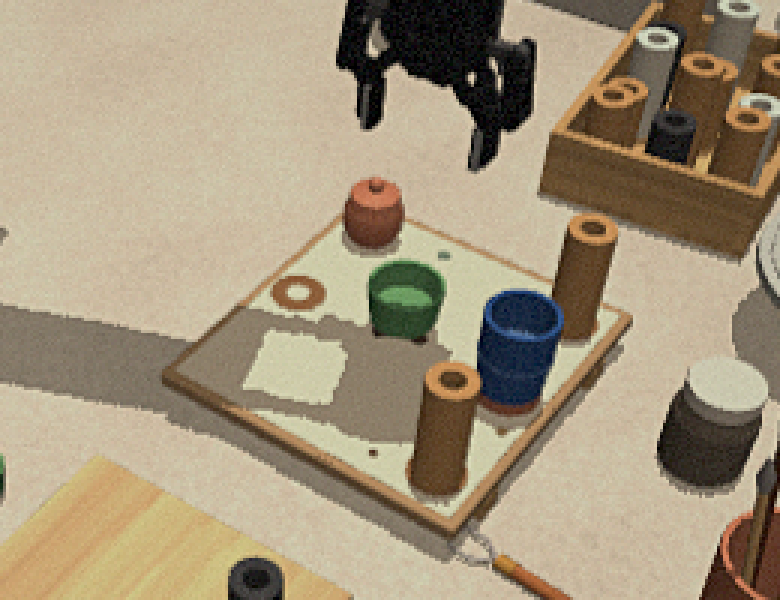

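Emit:
send_rows --plan '[0, -0.3, 0, 0, 0, 0.6, 0.1, -0.6, 0, 0, 0, 0.6, 0.1, -0.6, 0, 0, 0, 0.6, 0.1, -0.6, 0, 0, 0, 0.6, 0.1, -0.6, 0, 0, 0, 0, 0.1, -0.6, 0, 0, 0, 0, 0.1, -0.6, 0, 0, 0, 0, 0.1, -0.6, 0, 0, 0, 0, 0.1, -0.6, 0, 0, 0, 0, 0.1, -0.6, 0, 0, 0, 0, 0.1, -0.6, 0, 0, 0, 0, 0.06, -0.1, 0, 0, 0, 0]'

```text
clock: 23.68
tool_pos: [0.6077, -0.1818, 0.2071]
ee_rot: [[-0.161, 0.987, -0.002], [0.987, 0.161, 0.001], [0.001, -0.002, -1.0]]
force: [-0.8, -0.5, -0.4]
width: 0.085
```

Emit:
send_rows --plan '[0, 0, -0.3, 0, 0, 0, 0, 0, -0.4, 0, 0, 0, 0, 0, 0, 0, 0, 0, 0, 0, 0, 0, 0, 0]'

```text
clock: 24.18
tool_pos: [0.6082, -0.1787, 0.1665]
ee_rot: [[-0.165, 0.986, -0.001], [0.986, 0.165, 0.001], [0.001, -0.001, -1.0]]
force: [0.2, -0.0, 0.5]
width: 0.0847
```

```bash
cat > lookc.py <<'E'
import sys
from h import *
x,y,a,z=map(float,sys.argv[2:6])
p=robot.snapshot('wrist'); im=p['img'].copy()
cy=np.array([-np.sin(a),np.cos(a)]);cx=np.array([cy[1],-cy[0]]);c0=np.array([x,y])
for zz in (z,z+.018):
    b=np.array([[*(c0+u*cx*.011+d*cy*.032),zz] for u,d in [(1,1),(1,-1),(-1,-1),(-1,1)]])
    cv2.polylines(im,[proj(p,b).round().astype(np.int32)],True,(0,0,255))
cv2.imwrite(f'pics/{sys.argv[1]}.png',im); s=robot.read_state(); print(s['clock'],s['tool_pos'].round(4),s['ee_rot'].round(3).tolist())
E
python3 lookc.py w10 .6015 -.1815 .166 .018
```

```text
24.225 [ 0.6088 -0.1792  0.1674] [[-0.164, 0.986, 0.001], [0.986, 0.164, -0.0], [-0.0, 0.001, -1.0]]
```

View pics/w10.png

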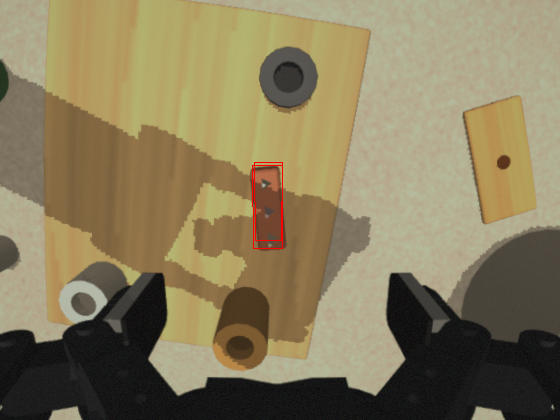

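```bash
cat > bar.py <<'E'
from h import *
import sys
z=float(sys.argv[1])
p=robot.snapshot('wrist')
for e in robot.regions_of(p,'cones_mid'):
    ys,xs=np.nonzero(e['mask']); X=ray(p,np.c_[xs,ys],z)[:,:2]*1000
    (c,wh,ang)=cv2.minAreaRect(X.astype(np.float32)); print('net',e['conf'],c,wh,ang,X.mean(0),np.linalg.eigh(np.cov(X.T)))
im=p['img'].astype(int); m=((im[...,2]>im[...,1]*1.5+15)).astype(np.uint8)
n,l,st,ce=cv2.connectedComponentsWithStats(m)
for i in range(1,n):
    if st[i,4]>600: print(st[i],ce[i])
    if st[i,4]>600:
        ys,xs=np.nonzero(l==i); X=ray(p,np.c_[xs,ys],z)[:,:2]*1000; print(cv2.minAreaRect(X.astype(np.float32)))
E
python3 bar.py .036
```

```text
net 0.86 (602.1669311523438, -181.90078735351562) (23.378931045532227, 65.90498352050781) 14.898601531982422 [ 601.95800501 -181.06803609] EighResult(eigenvalues=array([ 41.37161148, 350.58567475]), eigenvectors=array([[-0.96922306, -0.24618421],
       [-0.24618421,  0.96922306]]))
```

Emit:
send_rows --plan '[-0.11, -0.047, -0.2, 0, 0, 0.6, 0, 0, -0.4, 0, 0, 0.6, 0, 0, -0.4, 0, 0, 0, 0, 0, -0.4, 0, 0, 0, 0, 0, -0.4, 0, 0, 0, 0, 0, -0.3, 0, 0, 0, 0, 0, -0.17, 0, 0, 0, 0, 0, 0, 0, 0, 0, 0, 0, 0, 0, 0, 0, 0, 0, 0, 0, 0, 0]'

```text
clock: 25.58
tool_pos: [0.6027, -0.183, 0.0318]
ee_rot: [[-0.245, 0.969, 0.002], [0.969, 0.245, -0.001], [-0.001, 0.002, -1.0]]
force: [0.4, -0.1, 1.0]
width: 0.0849
```

```bash
python3 lookc.py w11 .602 -.182 .25 .018
```

```text
25.625 [ 0.6025 -0.1829  0.0316] [[-0.245, 0.969, 0.002], [0.969, 0.245, -0.001], [-0.001, 0.001, -1.0]]
```

View pics/w11.png

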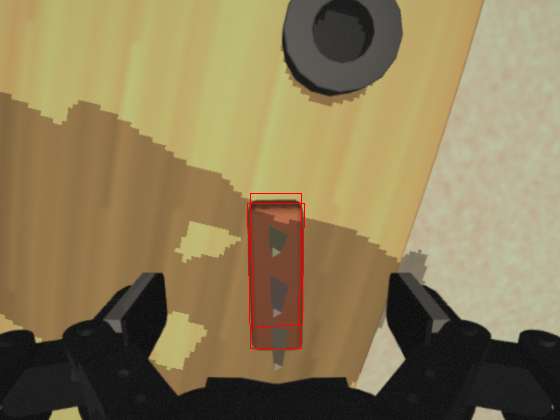

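Emit:
send_rows --plan '[0, 0.01, -0.1, 0, 0, 0, 0, 0, -0.1, 0, 0, 0, 0, 0, 0, 0, 0, 0, 0, 0, 0, 0, 0, 0]'

```text
clock: 26.12
tool_pos: [0.6017, -0.182, 0.0184]
ee_rot: [[-0.245, 0.969, -0.0], [0.969, 0.245, 0.0], [0.0, -0.0, -1.0]]
force: [0.3, 0.3, -0.3]
width: 0.0848
```

Emit:
send_rows --plan '[0, 0, 0, 0, 0, 0, 0, 0, 0, 0, 0, 0, 0, 0, 0, 0, 0, 0, 0, 0, 0, 0, 0, 0, 0, 0, 0, 0, 0, 0, 0, 0, 0, 0, 0, 0, 0, 0, 0, 0, 0, 0, 0, 0, 0, 0, 0, 0]' --claw 10 --grip_force 30

```text
clock: 27.12
tool_pos: [0.6021, -0.1822, 0.0189]
ee_rot: [[-0.245, 0.969, 0.001], [0.969, 0.245, -0.0], [-0.0, 0.0, -1.0]]
force: [0.2, -0.1, 2.1]
width: 0.0213
```

Emit:
send_rows --plan '[0, 0, 0.3, 0, 0, 0, 0, 0, 0.6, 0, 0, 0, 0, 0, 0.6, 0, 0, 0, 0, 0, 0.6, 0, 0, -0.32, -0.1, 0.2, 0.4, 0, 0, -0.5, -0.2, 0.4, 0, 0, 0, -0.5, -0.3, 0.6, 0, 0, 0, -0.5, -0.3, 0.6, 0, 0, 0, -0.5, -0.3, 0.6, 0, 0, 0, -0.5, -0.3, 0.6, 0, 0, 0, -0.5, -0.3, 0.6, 0, 0, 0, -0.5, -0.3, 0.6, 0, 0, 0, 0]'

```text
clock: 28.62
tool_pos: [0.4749, 0.071, 0.1695]
ee_rot: [[0.019, 1.0, 0.001], [1.0, -0.019, 0.0], [0.0, 0.001, -1.0]]
force: [-0.4, 0.6, -1.0]
width: 0.0215
```

Emit:
send_rows --plan '[-0.3, 0.5, 0, 0, 0, 0, -0.2, 0.22, 0, 0, 0, 0, 0, 0, 0, 0, 0, 0, 0, 0, 0, 0, 0, 0]'

```text
clock: 29.12
tool_pos: [0.4466, 0.1124, 0.1691]
ee_rot: [[0.019, 1.0, 0.001], [1.0, -0.019, -0.0], [-0.0, 0.001, -1.0]]
force: [0.5, -0.2, -0.1]
width: 0.0212
```

```bash
python3 look.py wrist w12 .4475,.1953,.024,.035; python3 look.py scene s12
```

```text
29.175 [0.4466 0.1123 0.169 ] 0.021333504704312733 [ 0.4  0.  -1.2]
29.225 [0.4466 0.1123 0.1689] 0.02119902206866773 [ 0.9 -0.6 -0.9]
```

View pics/w12.png

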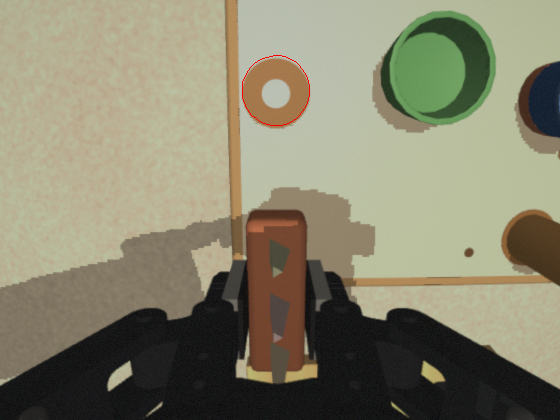

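View pics/s12.png

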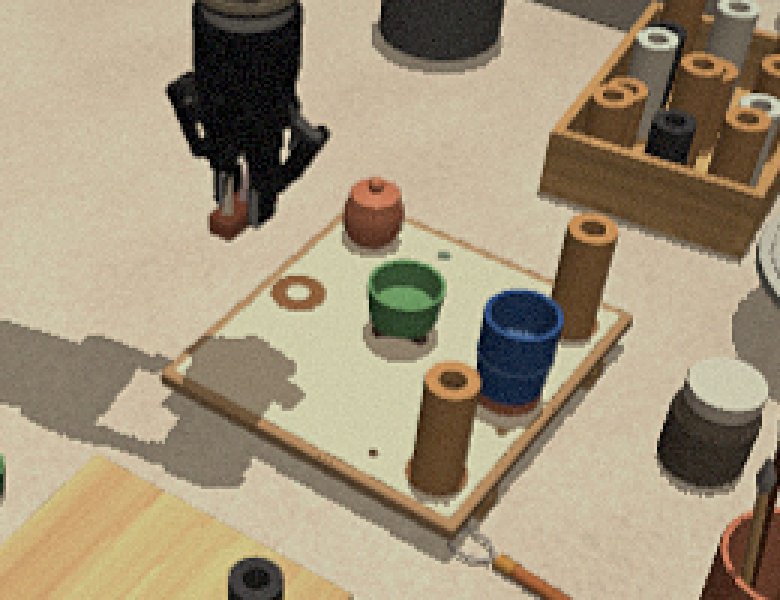

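Emit:
send_rows --plan '[0, 0, -0.3, 0, 0, 0, 0, 0, -0.5, 0, 0, 0, 0, 0, -0.5, 0, 0, 0, 0, 0, -0.4, 0, 0, 0, 0, 0, -0.3, 0, 0, 0, 0, 0, -0.12, 0, 0, 0, 0, 0, 0, 0, 0, 0, 0, 0, 0, 0, 0, 0]'

```text
clock: 30.22
tool_pos: [0.4468, 0.1131, 0.0422]
ee_rot: [[0.019, 1.0, 0.002], [1.0, -0.019, 0.0], [0.0, 0.002, -1.0]]
force: [0.0, 0.5, -0.2]
width: 0.0217
```

Emit:
send_rows --plan '[0, 0, -0.03, 0, 0, 0, 0, 0, 0, 0, 0, 0, 0, 0, 0, 0, 0, 0]'

```text
clock: 30.6
tool_pos: [0.446, 0.1132, 0.0399]
ee_rot: [[0.019, 1.0, 0.0], [1.0, -0.019, 0.0], [0.0, 0.0, -1.0]]
force: [-0.5, 0.7, -0.6]
width: 0.0207
```

Emit:
send_rows --plan '[0, 0, -0.04, 0, 0, 0, 0, 0, 0, 0, 0, 0, 0, 0, 0, 0, 0, 0]'

```text
clock: 30.98
tool_pos: [0.4457, 0.1131, 0.0372]
ee_rot: [[0.019, 1.0, -0.0], [1.0, -0.019, -0.0], [-0.0, -0.0, -1.0]]
force: [0.2, 0.7, -1.9]
width: 0.0209
```

Emit:
send_rows --plan '[0, 0, -0.03, 0, 0, 0, 0, 0, 0, 0, 0, 0, 0, 0, 0, 0, 0, 0]'

```text
clock: 31.35
tool_pos: [0.4461, 0.1132, 0.0359]
ee_rot: [[0.019, 1.0, 0.0], [1.0, -0.019, 0.0], [0.0, 0.0, -1.0]]
force: [-0.0, 0.0, 4.8]
width: 0.0216
```

Contact. Release and lift, then on to the 60 mm prop.

Emit:
send_rows --plan '[0, 0, 0, 0, 0, 0, 0, 0, 0, 0, 0, 0, 0, 0, 0, 0, 0, 0, 0, 0, 0, 0, 0, 0, 0, 0, 0, 0, 0, 0, 0, 0, 0, 0, 0, 0]' --claw 70

```text
clock: 32.1
tool_pos: [0.4458, 0.1131, 0.0355]
ee_rot: [[0.019, 1.0, -0.0], [1.0, -0.019, -0.0], [-0.0, -0.0, -1.0]]
force: [0.8, -0.3, -0.8]
width: 0.0698
```

Emit:
send_rows --plan '[0, 0, 0.15, 0, 0, 0, 0, 0, 0.3, 0, 0, 0, 0, 0, 0.5, 0, 0, 0, 0, 0, 0.6, 0, 0, 0, 0, 0, 0.6, 0, 0, 0, 0, 0, 0.4, 0, 0, 0, 0, 0, 0, 0, 0, 0, 0, 0, 0, 0, 0, 0]'

```text
clock: 33.1
tool_pos: [0.445, 0.113, 0.1878]
ee_rot: [[0.019, 1.0, -0.001], [1.0, -0.019, -0.0], [-0.0, -0.001, -1.0]]
force: [-0.2, 0.3, -0.1]
width: 0.0699
```

```bash
python3 lookc.py w13 .446 .1133 -.0186 .035; python3 look.py scene s13; python3 bar.py .053
```

```text
33.15 [0.4447 0.1129 0.1872] [[0.019, 1.0, -0.002], [1.0, -0.019, -0.0], [-0.0, -0.002, -1.0]]
33.2 [0.4446 0.1129 0.187 ] 0.070246366839812 [-0.1  0.4  0.6]
net 0.97 (445.9916687011719, 112.88362121582031) (22.32565689086914, 64.41120147705078) 0.46625086665153503 [446.2513429  113.53368359] EighResult(eigenvalues=array([ 39.17547688, 343.22013143]), eigenvectors=array([[-0.99993944,  0.01100504],
       [ 0.01100504,  0.99993944]]))
```

View pics/w13.png

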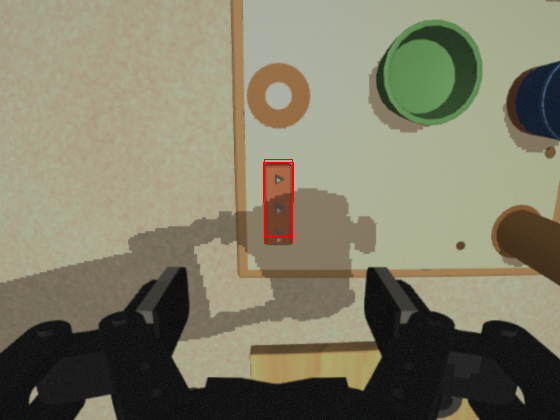

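View pics/s13.png

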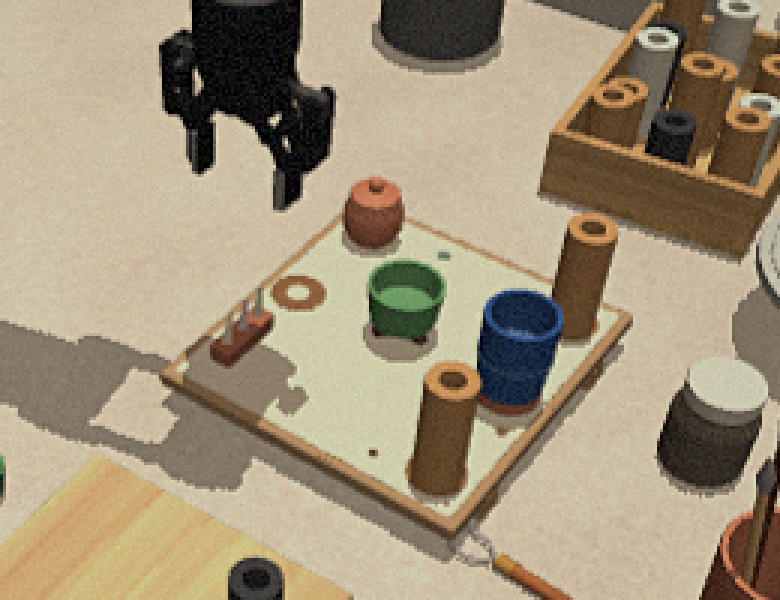

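Emit:
send_rows --plan '[0.15, -0.3, 0, 0, 0, 0, 0.23, -0.6, 0, 0, 0, 0, 0.23, -0.6, 0, 0, 0, 0, 0.23, -0.6, 0, 0, 0, 0, 0.23, -0.6, 0, 0, 0, 0, 0.23, -0.6, 0, 0, 0, 0, 0.23, -0.6, 0, 0, 0, 0, 0.23, -0.6, 0, 0, 0, 0, 0.23, -0.6, 0, 0, 0, 0, 0.23, -0.6, 0, 0, 0, 0, 0.23, -0.6, 0, 0, 0, 0, 0.1, -0.15, 0, 0, 0, 0]'

```text
clock: 34.8
tool_pos: [0.5988, -0.2758, 0.1871]
ee_rot: [[0.021, 1.0, -0.001], [1.0, -0.021, 0.0], [0.0, -0.001, -1.0]]
force: [-0.4, 0.6, -0.3]
width: 0.0702
```

Emit:
send_rows --plan '[0, 0, 0, 0, 0, 0, 0, 0, 0, 0, 0, 0]'

```text
clock: 35.05
tool_pos: [0.5982, -0.2724, 0.1878]
ee_rot: [[0.018, 1.0, -0.002], [1.0, -0.018, 0.001], [0.001, -0.002, -1.0]]
force: [-0.6, -1.5, -1.0]
width: 0.0697
```

```bash
python3 look.py wrist w14 .5975,-.2743,.02,.078 .4737,-.2717,.02,.058
```

```text
35.1 [ 0.5983 -0.2724  0.1881] 0.070255599414391 [-0.3 -0.5 -0.4]
```

View pics/w14.png

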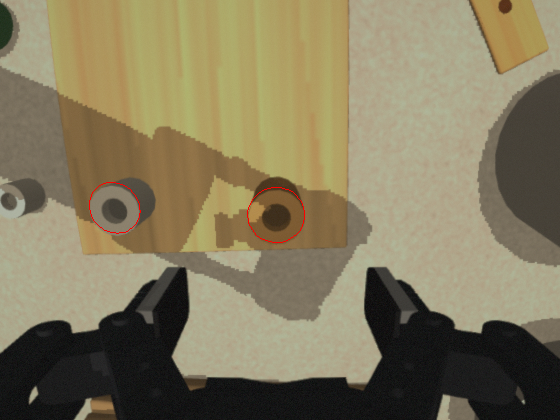

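Emit:
send_rows --plan '[0, -0.03, -0.3, 0, 0, 0, 0, 0, -0.5, 0, 0, 0, 0, 0, -0.6, 0, 0, 0, 0, 0, -0.5, 0, 0, 0, 0, 0, -0.4, 0, 0, 0, 0, 0, -0.23, 0, 0, 0, 0, 0, 0, 0, 0, 0, 0, 0, 0, 0, 0, 0]'

```text
clock: 36.1
tool_pos: [0.5996, -0.276, 0.0377]
ee_rot: [[0.019, 1.0, 0.002], [1.0, -0.019, -0.001], [-0.001, 0.002, -1.0]]
force: [-0.0, -0.3, 0.9]
width: 0.0702
```

Emit:
send_rows --plan '[0, 0, 0, 0, 0, 0, 0, 0, 0, 0, 0, 0, 0, 0, 0, 0, 0, 0, 0, 0, 0, 0, 0, 0, 0, 0, 0, 0, 0, 0, 0, 0, 0, 0, 0, 0, 0, 0, 0, 0, 0, 0]' --claw 25 --grip_force 30

```text
clock: 36.98
tool_pos: [0.5997, -0.2762, 0.0381]
ee_rot: [[0.019, 1.0, 0.002], [1.0, -0.019, -0.001], [-0.001, 0.002, -1.0]]
force: [-1.2, -0.4, 5.7]
width: 0.0389
```

Emit:
send_rows --plan '[0, 0, 0.3, 0, 0, 0, 0, 0, 0.6, 0, 0, 0, 0, 0, 0.6, 0, 0, 0, 0, 0, 0.6, 0, 0, 0, -0.13, 0.3, 0.4, 0, 0, 0, -0.19, 0.6, 0, 0, 0, 0, -0.19, 0.6, 0, 0, 0, 0, -0.19, 0.6, 0, 0, 0, 0, -0.19, 0.6, 0, 0, 0, 0, -0.19, 0.6, 0, 0, 0, 0, -0.19, 0.6, 0, 0, 0, 0, -0.19, 0.6, 0, 0, 0, 0]'

```text
clock: 38.48
tool_pos: [0.5104, -0.0045, 0.1871]
ee_rot: [[0.019, 1.0, 0.0], [1.0, -0.019, 0.0], [0.0, 0.0, -1.0]]
force: [-0.1, 0.9, -1.3]
width: 0.0396
```

Emit:
send_rows --plan '[-0.19, 0.6, 0, 0, 0, 0, -0.19, 0.6, 0, 0, 0, 0, -0.19, 0.6, 0, 0, 0, 0, -0.19, 0.6, 0, 0, 0, 0, -0.19, 0.6, 0, 0, 0, 0, -0.12, 0.33, 0, 0, 0, 0, 0, 0, 0, 0, 0, 0, 0, 0, 0, 0, 0, 0, 0, 0, 0, 0, 0, 0]'

```text
clock: 39.6
tool_pos: [0.4473, 0.1933, 0.1868]
ee_rot: [[0.02, 1.0, 0.0], [1.0, -0.02, -0.0], [-0.0, 0.0, -1.0]]
force: [-0.2, 0.3, -1.6]
width: 0.0392
```

Run:
```python
from h import *
p=robot.snapshot('wrist'); im=p['img'].copy(); s=robot.read_state(); t=s['tool_pos']; print(t.round(4),s['width'])
for X in [rings(t[0],t[1]+.0012,[(.02,t[2]+.042)]),rings(t[0],t[1]+.0012,[(.02,t[2]-.018)]),rings(.4475,.1953,[(.024,.035)])]:
    cv2.polylines(im,[proj(p,X).round().astype(np.int32)],True,(0,0,255))
cv2.imwrite('pics/w15.png',im)
```

```text
[0.4473 0.1934 0.1867] 0.039510389618183706
```

View pics/w15.png

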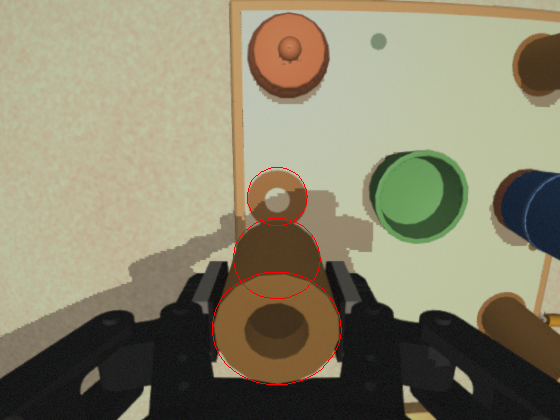

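Emit:
send_rows --plan '[0, 0.01, -0.3, 0, 0, 0, 0, 0, -0.5, 0, 0, 0, 0, 0, -0.5, 0, 0, 0, 0, 0, -0.4, 0, 0, 0, 0, 0, -0.25, 0, 0, 0, 0, 0, -0.13, 0, 0, 0, 0, 0, 0, 0, 0, 0, 0, 0, 0, 0, 0, 0]'

```text
clock: 40.65
tool_pos: [0.4479, 0.195, 0.0627]
ee_rot: [[0.019, 1.0, 0.002], [1.0, -0.019, 0.001], [0.001, 0.002, -1.0]]
force: [0.2, 0.2, -1.5]
width: 0.0394
```

Emit:
send_rows --plan '[0, 0, -0.04, 0, 0, 0, 0, 0, 0, 0, 0, 0, 0, 0, 0, 0, 0, 0]'

```text
clock: 41.02
tool_pos: [0.4471, 0.1948, 0.0597]
ee_rot: [[0.019, 1.0, 0.0], [1.0, -0.019, 0.0], [0.0, 0.0, -1.0]]
force: [-0.6, 0.1, -1.2]
width: 0.0389
```

Emit:
send_rows --plan '[0, 0, -0.04, 0, 0, 0, 0, 0, 0, 0, 0, 0, 0, 0, 0, 0, 0, 0]'

```text
clock: 41.4
tool_pos: [0.4469, 0.1947, 0.057]
ee_rot: [[0.019, 1.0, -0.0], [1.0, -0.019, -0.0], [-0.0, -0.0, -1.0]]
force: [0.1, 0.3, -0.5]
width: 0.039
```

Emit:
send_rows --plan '[0, -0.01, -0.03, 0, 0, 0, 0, 0, 0, 0, 0, 0, 0, 0, 0, 0, 0, 0]'

```text
clock: 41.78
tool_pos: [0.447, 0.1941, 0.0552]
ee_rot: [[0.019, 1.0, -0.0], [1.0, -0.019, -0.0], [-0.0, -0.0, -1.0]]
force: [0.2, -0.3, -1.3]
width: 0.0394
```

Emit:
send_rows --plan '[0, 0, -0.015, 0, 0, 0, 0, 0, 0, 0, 0, 0, 0, 0, 0, 0, 0, 0]'

```text
clock: 42.15
tool_pos: [0.4471, 0.1942, 0.055]
ee_rot: [[0.019, 1.0, -0.0], [1.0, -0.019, -0.0], [-0.0, -0.0, -1.0]]
force: [-1.7, -1.0, 5.5]
width: 0.0392
```

Contact at the expected height; release and lift, then go to the white prop.

Emit:
send_rows --plan '[0, 0, 0, 0, 0, 0, 0, 0, 0, 0, 0, 0, 0, 0, 0, 0, 0, 0, 0, 0, 0, 0, 0, 0, 0, 0, 0, 0, 0, 0]' --claw 65

```text
clock: 42.78
tool_pos: [0.447, 0.1941, 0.0543]
ee_rot: [[0.019, 1.0, -0.0], [1.0, -0.019, -0.0], [-0.0, -0.0, -1.0]]
force: [0.6, 1.0, -0.5]
width: 0.0654
```

Emit:
send_rows --plan '[0, 0, 0.15, 0, 0, 0, 0, 0, 0.3, 0, 0, 0, 0, 0, 0.5, 0, 0, 0, 0, 0, 0.6, 0, 0, 0, 0, 0, 0.6, 0, 0, 0, 0, 0, 0.3, 0, 0, 0, 0, 0, 0, 0, 0, 0, 0, 0, 0, 0, 0, 0]'

```text
clock: 43.78
tool_pos: [0.4463, 0.1939, 0.2007]
ee_rot: [[0.019, 1.0, -0.001], [1.0, -0.019, -0.0], [-0.0, -0.001, -1.0]]
force: [-0.6, 0.4, 0.0]
width: 0.0648
```

```bash
python3 look.py wrist w16 .4475,.1953,.02,.095 .4475,.1953,.02,.035;python3 look.py scene s16  .4475,.1953,.02,.095
```

```text
43.825 [0.4461 0.1938 0.2003] 0.06505968300973052 [-1.  -0.3  0.1]
43.875 [0.446  0.1938 0.2   ] 0.06550248719141136 [0.3 0.8 0.8]
```

View pics/w16.png

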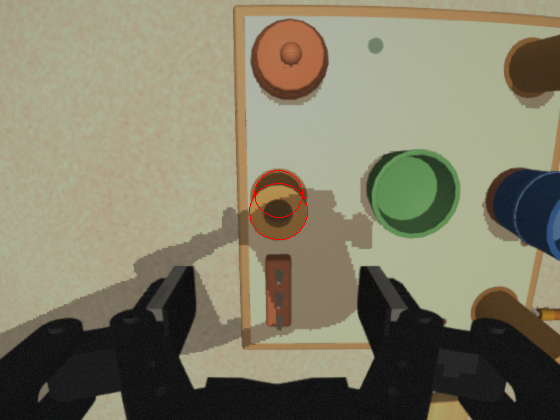

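View pics/s16.png

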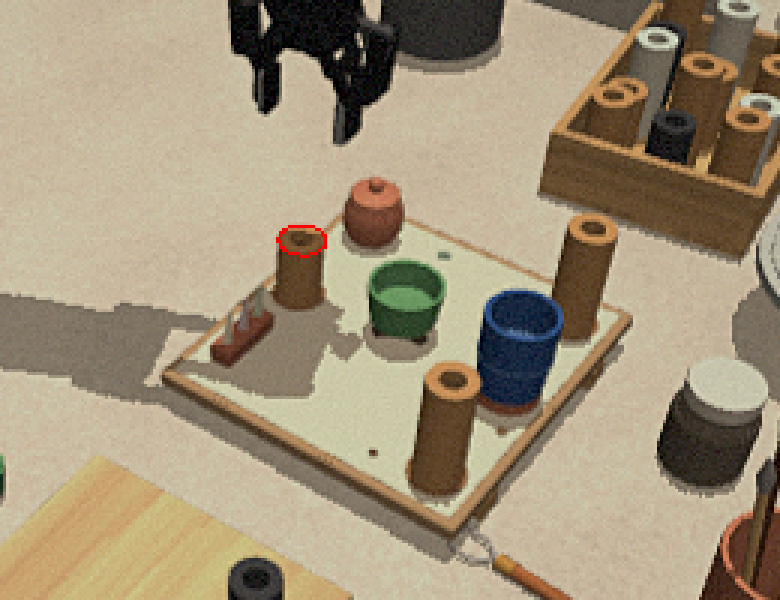

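Emit:
send_rows --plan '[0.04, -0.3, 0, 0, 0, 0, 0.04, -0.7, 0, 0, 0, 0, 0.04, -0.7, 0, 0, 0, 0, 0.04, -0.7, 0, 0, 0, 0, 0.04, -0.7, 0, 0, 0, 0, 0.04, -0.7, 0, 0, 0, 0, 0.04, -0.7, 0, 0, 0, 0, 0.04, -0.7, 0, 0, 0, 0, 0.04, -0.7, 0, 0, 0, 0, 0.04, -0.7, 0, 0, 0, 0, 0.04, -0.7, 0, 0, 0, 0, 0.02, -0.46, 0, 0, 0, 0]'

```text
clock: 45.38
tool_pos: [0.4734, -0.2742, 0.2007]
ee_rot: [[0.021, 1.0, -0.001], [1.0, -0.021, 0.0], [-0.0, -0.001, -1.0]]
force: [-0.0, 0.6, 0.3]
width: 0.0653
```

Emit:
send_rows --plan '[0, 0, 0, 0, 0, 0, 0, 0, 0, 0, 0, 0]'

```text
clock: 45.62
tool_pos: [0.4736, -0.2712, 0.2006]
ee_rot: [[0.02, 1.0, -0.002], [1.0, -0.02, 0.001], [0.001, -0.002, -1.0]]
force: [-1.1, 0.3, -0.6]
width: 0.0646
```

```bash
python3 look.py wrist w17 .4737,-.2717,.02,.058 .4737,-.2717,.02,.018
```

```text
45.675 [ 0.4738 -0.2708  0.2008] 0.06509788373675586 [ 0.8  0.8 -0.6]
```

View pics/w17.png

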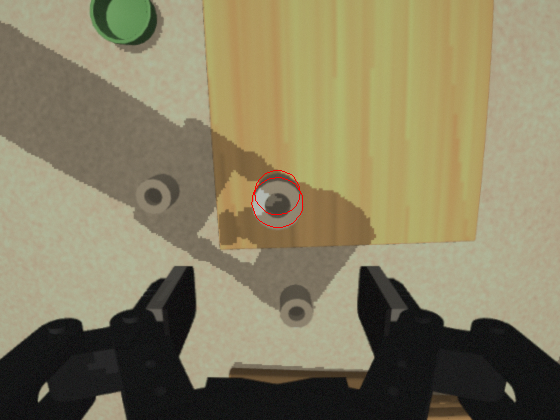

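Emit:
send_rows --plan '[0, -0.015, -0.3, 0, 0, 0, 0, 0, -0.6, 0, 0, 0, 0, 0, -0.6, 0, 0, 0, 0, 0, -0.6, 0, 0, 0, 0, 0, -0.5, 0, 0, 0, 0, 0, -0.33, 0, 0, 0, 0, 0, 0, 0, 0, 0, 0, 0, 0, 0, 0, 0]'

```text
clock: 46.68
tool_pos: [0.4749, -0.272, 0.0257]
ee_rot: [[0.018, 1.0, 0.0], [1.0, -0.018, -0.0], [-0.0, 0.0, -1.0]]
force: [1.0, -0.3, 0.2]
width: 0.0648
```

Emit:
send_rows --plan '[0, 0, 0, 0, 0, 0, 0, 0, 0, 0, 0, 0, 0, 0, 0, 0, 0, 0, 0, 0, 0, 0, 0, 0, 0, 0, 0, 0, 0, 0, 0, 0, 0, 0, 0, 0, 0, 0, 0, 0, 0, 0]' --claw 25 --grip_force 30

```text
clock: 47.55
tool_pos: [0.4756, -0.273, 0.0269]
ee_rot: [[0.019, 1.0, 0.002], [1.0, -0.019, -0.001], [-0.001, 0.002, -1.0]]
force: [-0.5, 0.5, 6.1]
width: 0.0393
```

Emit:
send_rows --plan '[0, 0, 0.3, 0, 0, 0, 0, 0, 0.6, 0, 0, 0, 0, 0, 0.6, 0, 0, 0, 0, 0, 0.6, 0, 0, 0, 0, 0, 0.5, 0, 0, 0, -0.03, 0.3, 0.3, 0, 0, 0, -0.04, 0.6, 0, 0, 0, 0, -0.04, 0.6, 0, 0, 0, 0, -0.04, 0.6, 0, 0, 0, 0, -0.04, 0.6, 0, 0, 0, 0, -0.04, 0.6, 0, 0, 0, 0, -0.04, 0.6, 0, 0, 0, 0]'

```text
clock: 49.05
tool_pos: [0.4579, -0.0373, 0.2002]
ee_rot: [[0.019, 1.0, 0.001], [1.0, -0.019, -0.0], [-0.0, 0.001, -1.0]]
force: [1.3, -0.1, -0.5]
width: 0.0395
```

Emit:
send_rows --plan '[-0.04, 0.6, 0, 0, 0, 0, -0.04, 0.6, 0, 0, 0, 0, -0.04, 0.6, 0, 0, 0, 0, -0.04, 0.6, 0, 0, 0, 0, -0.04, 0.6, 0, 0, 0, 0, -0.01, 0.6, 0, 0, 0, 0, 0, 0.29, 0, 0, 0, 0, 0, 0, 0, 0, 0, 0, 0, 0, 0, 0, 0, 0, 0, 0, 0, 0, 0, 0]'

```text
clock: 50.3
tool_pos: [0.4458, 0.1939, 0.1995]
ee_rot: [[0.02, 1.0, -0.0], [1.0, -0.02, -0.0], [-0.0, -0.0, -1.0]]
force: [-0.3, -0.4, 0.4]
width: 0.0394
```

Run:
```python
from h import *
p=robot.snapshot('wrist'); im=p['img'].copy(); s=robot.read_state(); t=s['tool_pos']; print(t.round(4),s['width'])
for X in [rings(t[0],t[1]+.0012,[(.02,t[2]+.032)]),rings(t[0],t[1]+.0012,[(.02,t[2]-.008)]),rings(.447,.1953,[(.02,.095)])]:
    cv2.polylines(im,[proj(p,X).round().astype(np.int32)],True,(0,0,255))
cv2.imwrite('pics/w18.png',im)
```

```text
[0.4459 0.194  0.1995] 0.03914603795513105
```

View pics/w18.png

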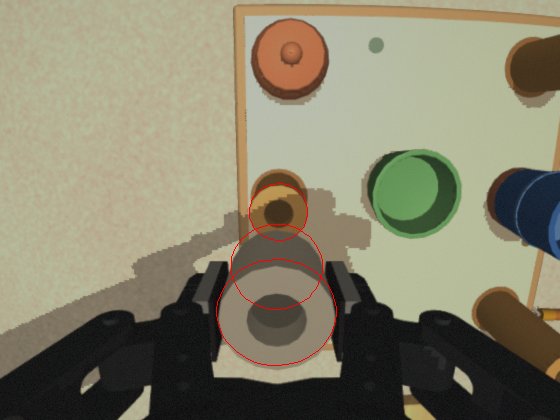

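Emit:
send_rows --plan '[0.015, 0, -0.2, 0, 0, 0, 0, 0, -0.4, 0, 0, 0, 0, 0, -0.4, 0, 0, 0, 0, 0, -0.3, 0, 0, 0, 0, 0, -0.16, 0, 0, 0, 0, 0, 0, 0, 0, 0, 0, 0, 0, 0, 0, 0, 0, 0, 0, 0, 0, 0]'

```text
clock: 51.35
tool_pos: [0.4475, 0.1952, 0.1128]
ee_rot: [[0.019, 1.0, 0.002], [1.0, -0.019, 0.001], [0.001, 0.002, -1.0]]
force: [-0.9, -0.2, -1.5]
width: 0.0391
```

Emit:
send_rows --plan '[0, 0, -0.04, 0, 0, 0, 0, 0, 0, 0, 0, 0, 0, 0, 0, 0, 0, 0]'

```text
clock: 51.72
tool_pos: [0.4467, 0.195, 0.1096]
ee_rot: [[0.019, 1.0, 0.0], [1.0, -0.019, 0.0], [0.0, 0.0, -1.0]]
force: [0.1, 0.4, -0.5]
width: 0.0392
```

Emit:
send_rows --plan '[0, -0.012, -0.04, 0, 0, 0, 0, 0, 0, 0, 0, 0, 0, 0, 0, 0, 0, 0]'

```text
clock: 52.1
tool_pos: [0.4467, 0.1943, 0.1071]
ee_rot: [[0.019, 1.0, -0.0], [1.0, -0.019, -0.0], [-0.0, -0.0, -1.0]]
force: [-0.2, 0.1, -0.5]
width: 0.0394
```

Emit:
send_rows --plan '[0, 0, -0.03, 0, 0, 0, 0, 0, 0, 0, 0, 0, 0, 0, 0, 0, 0, 0]'

```text
clock: 52.48
tool_pos: [0.4467, 0.1943, 0.1053]
ee_rot: [[0.019, 1.0, -0.0], [1.0, -0.019, -0.0], [-0.0, -0.0, -1.0]]
force: [-0.9, -0.1, -0.6]
width: 0.0389
```

Emit:
send_rows --plan '[0, 0, -0.015, 0, 0, 0, 0, 0, 0, 0, 0, 0, 0, 0, 0, 0, 0, 0]'

```text
clock: 52.85
tool_pos: [0.4467, 0.1943, 0.1045]
ee_rot: [[0.019, 1.0, -0.0], [1.0, -0.019, 0.0], [0.0, -0.0, -1.0]]
force: [0.5, -0.1, 0.2]
width: 0.0394
```

Emit:
send_rows --plan '[0, 0, -0.015, 0, 0, 0, 0, 0, 0, 0, 0, 0, 0, 0, 0, 0, 0, 0]'

```text
clock: 53.22
tool_pos: [0.4469, 0.1944, 0.1039]
ee_rot: [[0.019, 1.0, 0.0], [1.0, -0.019, 0.0], [0.0, 0.0, -1.0]]
force: [-1.0, -0.4, 1.7]
width: 0.0392
```

Emit:
send_rows --plan '[0, 0, -0.005, 0, 0, 0, 0, 0, 0, 0, 0, 0]'

```text
clock: 53.48
tool_pos: [0.447, 0.1944, 0.1039]
ee_rot: [[0.019, 1.0, 0.0], [1.0, -0.019, 0.0], [0.0, 0.0, -1.0]]
force: [-1.9, -0.6, 4.9]
width: 0.0396
```

Emit:
send_rows --plan '[0, 0, 0, 0, 0, 0, 0, 0, 0, 0, 0, 0, 0, 0, 0, 0, 0, 0, 0, 0, 0, 0, 0, 0, 0, 0, 0, 0, 0, 0]' --claw 65

```text
clock: 54.1
tool_pos: [0.4467, 0.1943, 0.1032]
ee_rot: [[0.019, 1.0, -0.0], [1.0, -0.019, -0.0], [-0.0, -0.0, -1.0]]
force: [0.0, 0.5, 0.5]
width: 0.0649
```

Emit:
send_rows --plan '[0, 0, 0.15, 0, 0, 0, 0, 0, 0.3, 0, 0, 0, 0, 0, 0.5, 0, 0, 0, 0, 0, 0.6, 0, 0, 0, 0, 0, 0.5, 0, 0, 0, 0, 0, 0, 0, 0, 0, 0, 0, 0, 0, 0, 0]'

```text
clock: 54.98
tool_pos: [0.4461, 0.1941, 0.2258]
ee_rot: [[0.019, 1.0, -0.001], [1.0, -0.019, -0.0], [-0.0, -0.001, -1.0]]
force: [-0.2, -0.1, -0.7]
width: 0.0649
```

```bash
python3 look.py wrist w19 .447,.1953,.02,.135 .447,.1953,.02,.035;python3 look.py scene s19  .447,.1953,.02,.135
```

```text
55.025 [0.4457 0.1939 0.2251] 0.0648314604468134 [-0.3 -0.3 -0.1]
55.075 [0.4456 0.1939 0.2248] 0.06553551404164834 [-0.4 -0.6 -0.2]
```

View pics/w19.png

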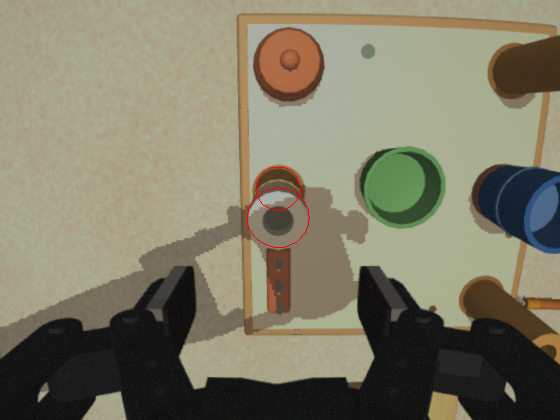

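View pics/s19.png

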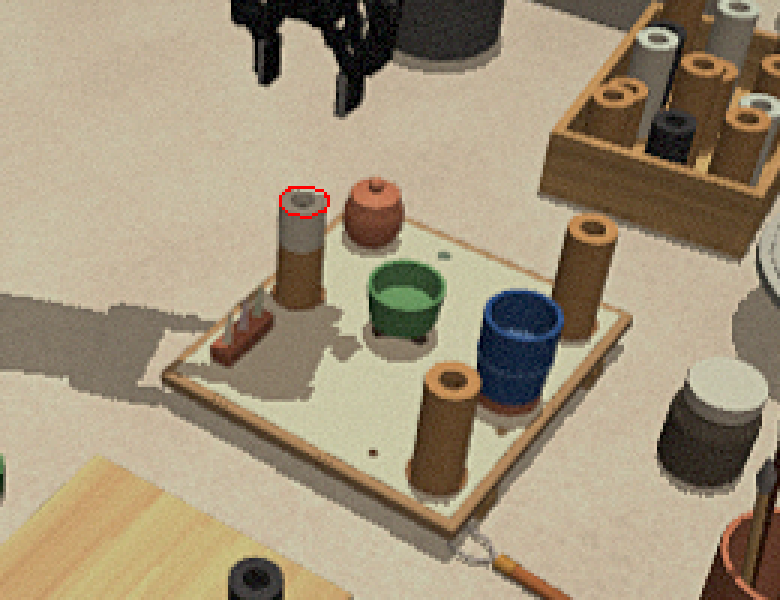

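Everything stands straight and in its place. I'll move the arm away for one unobstructed check and then hand in.

Emit:
send_rows --plan '[0, -0.2, 0.2, 0, 0, 0, 0, -0.5, 0, 0, 0, 0, 0, -0.6, 0, 0, 0, 0, 0, -0.6, 0, 0, 0, 0, 0, -0.6, 0, 0, 0, 0, 0, -0.6, 0, 0, 0, 0, 0, -0.6, 0, 0, 0, 0, 0, -0.4, 0, 0, 0, 0, 0, 0, 0, 0, 0, 0, 0, 0, 0, 0, 0, 0]'

```text
clock: 56.32
tool_pos: [0.4464, -0.0516, 0.2383]
ee_rot: [[0.019, 1.0, -0.0], [1.0, -0.019, 0.001], [0.001, -0.001, -1.0]]
force: [0.5, 1.4, 0.3]
width: 0.0652
```

```bash
python3 look.py top t20 .4475,.1953,.02,.135 .5452,.2034,.0325,.087 .6544,.298,.02,.135 .6504,.0833,.02,.135 .6525,.191,.03,.12 .4581,.294,.006,.099
```

```text
56.375 [ 0.4465 -0.0513  0.2382] 0.06509767064932336 [ 0.  -0.8 -0. ]
```

View pics/t20.png

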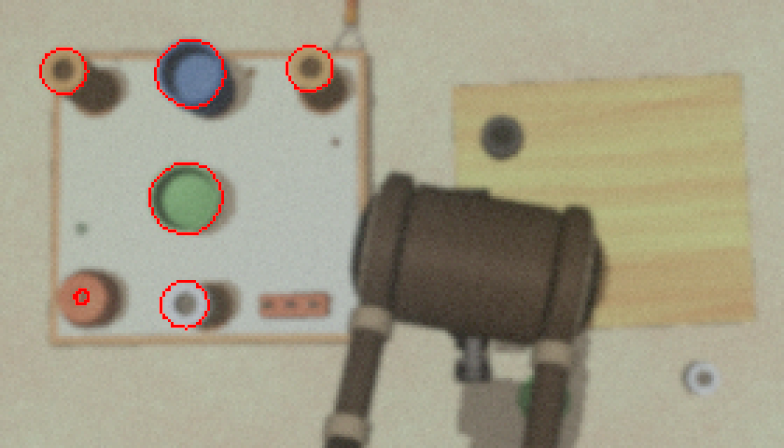

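All predicted outlines match the picture: posts, jar, bowl, tumbler and the front post.

```bash
python3 -c "
from rig import robot
print(robot.close_job())"
```

```text
the job is handed in; nothing more can be done
None
```

The kiln shelf is packed and I handed the job in at about 56 s; it reports no verdict.

- **Front post:** the 60 mm buff prop stands on the mark with the 40 mm white prop squarely on top. Both look within about 2 mm in the wrist, scene and top views.
- **Tumbler and bowl:** the tumbler stands midway between the back posts, and the bowl sits on the stilt points. I lowered both until they touched before letting go.
- **Cone pack:** it lies about 82 mm to the robot's right of the mark and about 1 mm off it front to back. Its long side is within about 0.03 rad of the front edge.
- **Things that stay:** in the last top view the back posts, jar and all placed pieces matched their expected outlines, and nothing had toppled. The stilt is hidden under the bowl there; its position was last checked just before the bowl went down.

One measurement disagreed. My first estimate of the cone pack's angle, from the top camera, was about 5° off; the wrist camera corrected it before the grasp. The top and scene cameras differed by about 2 mm, so I averaged them. No final check failed.

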